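Swap the dead power module hemmed in between transformer and heat sink

TASK

The middle module in the opened chassis is dead: clear the transformer and the heat sink that hem it in onto the black rubber mat, both standing upright, then lift out the dead module and lower it flat into the salvage tin, letting go only once you feel it rest on whatever is in there, not dropping it. Then fit the spare module from the bench in the middle place of the chassis, lying the same way as the dead one did, and put the transformer and the heat sink back, upright, just where each stood before. Leave the spray can, mug and spool alone.

Things in the scene. Friction and masses are not known exactly. Their poses are not given: they have to be found in the camera images.
- chassis: Opened device chassis, fixed metal tray 166 (own x) by 260 mm (own y), walls 32 mm high, floor top 8 mm above the bench. Origin: centre of its underside. Three places along its y: the middle one at the origin (module, long side along chassis x); at y = +55 and -55 mm the transformer and heat sink, either way about, up to 8 mm off along x. Gaps about 10 mm. Boards up to 25 mm high fill the ends beyond |y| 98 mm.
- transformer: Mains transformer, dark steel core with copper winding: core 54 mm (own x) by 26 mm (own y), winding 48 mm along y at mid height, foot plate 54 by 50 mm, 70 mm high, about 0.55 kg. Origin: centre of its underside; z up. Grip it across the flat core faces 54 mm apart along its x. Starts in one outer place of the chassis, its x along chassis x.
- heatsink: Finned aluminium heat sink, vertical fins, 50 mm (own x) by 46 mm (own y) by 74 mm high, about 0.3 kg. Origin: centre of its underside; z up. Grip it across the flat outer fins 50 mm apart along its x. Starts in the other outer place of the chassis, its x along chassis x.
- dead_module: Dead power module, the one standing in the chassis between transformer and heat sink: grey block with black strip and four brass terminals on top, 95 mm (own x) by 40 mm (own y) by 45 mm high (grey body to 43 mm), about 0.22 kg. Origin: centre of its underside; z up; both ends alike. Grip it across its 40 mm sides, which its neighbours bar until both are cleared.
- spare_module: Spare power module, same as the dead one, but lying alone on the bench in front of the chassis: grey block with black strip and four brass terminals on top, 95 mm (own x) by 40 mm (own y) by 45 mm high (grey body to 43 mm), about 0.22 kg. Origin: centre of its underside; z up; both ends alike. Grip it across its 40 mm sides.
- tin: Salvage tin, fixed open-topped steel box, outside 162 (own x) by 140 (own y) by 95 mm high, walls 3 mm. Origin: centre of its underside, on the bench. Level cardboard over earlier scrap fills it to an unknown height, 18 to 48 mm above the bench. The module fits in with its long side along the tin's x.
- mat: Black rubber mat fixed on the bench, 220 mm (own x) by 160 mm (own y), 3 mm thick: the side area. Origin: centre of its underside, on the bench. Tin and mat lie one to the left and one to the right of the chassis, either way about.
- spray: Bystander: upright can, 52 mm across, 160 mm high. Origin: centre of its underside.
- mug: Bystander: white mug, 76 mm across, 90 mm high. Origin: centre of its underside.
- spool: Bystander: steel wire spool standing on end, 60 mm across, 45 mm high. Origin: centre of its underside.

How it is judged:
On the way, in this order (a step that is already met when the one before it is completed fails the run):
1. transformer and heat sink both stand released on the mat (x of transformer in the frame of mat between -0.105 and 0.105 m and y of transformer in the frame of mat between -0.075 and 0.075 m and z of each of transformer, heatsink in the frame of mat below 0.01 m and linear speed of each of transformer, heatsink below 0.03 m/s and angle between each of transformer, heatsink's own z axis and vertical below 0.15 rad and contact force between each of transformer, heatsink and the fingers below 0.3 N and x of heatsink in the frame of mat between -0.105 and 0.105 m and y of heatsink in the frame of mat between -0.075 and 0.075 m), for 0.2 s.
2. the dead module lies released in the tin (x of dead_module in the frame of tin between -0.06 and 0.06 m and y of dead_module in the frame of tin between -0.055 and 0.055 m and z of dead_module in the frame of tin between 0.005 and 0.056 m and linear speed of dead_module below 0.03 m/s and angle between dead_module's own z axis and vertical below 0.15 rad and contact force between dead_module and the fingers below 0.3 N), for 0.2 s.
3. the spare module stands released in the middle place of the chassis (horizontal distance between spare_module and chassis below 0.015 m and z of spare_module in the frame of chassis below 0.012 m and angle between the x axis of spare_module and the x axis of chassis, either way round below 0.15 rad and linear speed of spare_module below 0.03 m/s and angle between spare_module's own z axis and vertical below 0.15 rad and contact force between spare_module and the fingers below 0.3 N), for 0.2 s.
At the end, for the whole second after the job is handed in: The dead module lies flat (within 0.15 rad) in the tin on its fill, the spare stands in the middle of the chassis (within 15 mm and 0.15 rad), transformer and heat sink stand upright within 15 mm of where each started, square to the chassis within 0.25 rad; all released and at rest (all of step 2 and all of step 3 and distance of each of transformer, heatsink from where it was at the start of the episode below 0.015 m and angle between the x axis of each of transformer, heatsink and the x axis of chassis, either way round below 0.25 rad and linear speed of each of transformer, heatsink below 0.03 m/s and angle between each of transformer, heatsink's own z axis and vertical below 0.15 rad and contact force between each of transformer, heatsink and the fingers below 0.3 N); the robot touches nothing.
It fails at once if the dead module is dropped or flung into the tin (faster than 0.45 m/s inside it) (x of dead_module in the frame of tin between -0.07 and 0.07 m and y of dead_module in the frame of tin between -0.06 and 0.06 m and z of dead_module in the frame of tin below 0.075 m and linear speed of dead_module above 0.45 m/s).
It fails at once if a bystander is disturbed (moved over 30 mm) (distance of any of spray, mug, spool from where it was at the start of the episode above 0.03 m).
It fails at once if transformer or heat sink is tipped over (angle between any of transformer, heatsink's own z axis and vertical above 0.6 rad).
It also fails if it takes over 138 s, if anything falls off the work surface, if the arm or the gripper's body presses on something with over 40 N, if the wrist force passes 120 N, or if a joint passes its speed limit or range.

ROBOT

A 6-joint arm with a two-finger parallel gripper is mounted at the origin on the work surface. World frame = base frame: x ahead of the robot, y to its left, z up, the work surface at z = 0. Lengths are in m, angles in rad, forces in N, time in s.
With the tool pointing down it reaches from about 0.25 to 0.725 m from the base axis. Payload 4 kg.
Tool frame: the origin (TCP) lies between the finger pads; the fingertips stand 11 mm ahead of it and the grasp point (between the pads) lies 8 mm behind it (bot.tip_extent is the distance from the TCP to the fingertips, in m); z points along the fingers, y is the line along which they close (so a half turn about z gives the same grasp; the last joint's range is limited). The gripper opens to 85 mm and grips with 20 to 120 N. Pads are 22 mm wide; open, the fingers measure 114 mm over their backs; the gripper's body (76 mm by 85 mm) begins 54 mm behind the grasp point. The pads swing forward as they close: fully open they stand 13 mm farther back than shut.
Start: joints at [1.186, 0.241, 0.005, 1.335, 0, 1.571], TCP at [0.188, 0.463, 0.242] pointing down, gripper open.
Joint ranges: [-2.72, 2.72], [-1.05, 1.87], [-1.09, 1.28], [-1.99, 2.15], [-1.42, 1.44], [-3.14, 3.14]. Speed limits (rad/s): [2.79, 2.79, 3.14, 3.14, 3.14, 3.14].

INTERFACE

Orientations are given as a unit quaternion [x, y, z, w].
In Python, from workcell import bot gives the robot as it stands. The module is installed in compiled form; this text tells all that it offers.
- The arm moves only by the tool drive_tool, never from a script. Its argument "rows" is a list of rows, each an object of numbers: "dx", "dy", "dz": the shift along the tool's x, y, z in units of 50 mm (1.0 is 50 mm); "wx", "wy", "wz": the turn, a rotation vector about the tool's x, y, z in units of 5 degrees (1.0 is 5 degrees); "hand": the finger opening in mm, from 0 to 85.4. A call has 1 to 20 rows; each row is the pose to reach, as a shift and turn from the pose commanded when the call began, along the tool's axes at that moment; what a row does not reach only later rows make up. A row lasts 1/10 s, in which the tool goes at most 50 mm and 8.59 degrees, less where a joint would pass 70% of its speed; a pose out of reach is approached as far as the arm can. A call with a gripper value outside its range is refused whole. The fingers move at their own pace and stop on an object; the grip force is fixed at half the most. Time passes only in rows, so rows that repeat a pose let the fingers close. It gives the time, the measured TCP pose, the force, the opening and the grip force at its end, in the units of the state.
- bot.get_obs(): the state, without advancing time (a new reading comes with each control period).
- bot.camera(name): name is "scene" or "top" or "wrist"; returns the picture (420x560x3 uint8, red, green, blue); there is no depth.
- bot.get_calibration(name): a dict with "vfov" (degrees; the focal length in pixels is half the picture's height over the tangent of half this angle, whatever the lens; pixels are square), "cx", "cy" (the principal point, pixels), "k1" (the pictures are not rectified: a ray, as slopes to the right and down, at radius r is drawn at 1 + k1 r^2 times it, then the intrinsics apply), "origin" and "rotation" of the camera in the world; the wrist camera has in their place "mount" (4x4, takes a point from camera to tool coordinates, whose origin is the TCP and whose axes are the flange's). Camera axes: x right, y up, looking along -z (the intrinsics and any distortion apply to the point x, -y, -z); pixel columns grow to the right and rows downward; lengths in m; the calibration is good to about 2 mm. A picture is of the moment at which its call begins: read the wrist's pose just before it. get_calibration takes no time and is no camera call.
- bot.job_done(): hands the job in; it is judged then, once.
Trained networks look in the newest picture that a camera, given by its name, has taken for a name from the list of things; names that differ only in an ending like _2 or _b are one class to them, and where a whole thing is asked for, a point or a joint stands for the part that bears it (a point fixed in the world has none). Each returns a list of dicts, best first, with "score" (0 to 1); they miss things now and then, are a little off and sometimes report something else, mostly with a low value. They report only what shows in the picture. A call takes as long as a camera call.
- bot.look_for(camera, thing): "extent" ([centre column, centre row, width, height] in pixels, round what is visible of it).
- bot.outline_of(camera, thing): "region" (420x560 bool, what is visible of it) and "extent" ([centre column, centre row, width, height] in pixels, round what is visible of it).
The state is a dict: "clock": time; "joint_pos": joint angles; "joint_vel": joint speeds; "tau": joint torques, N m; "eef_pos": TCP position; "tool_rot": TCP orientation; "ft_force": force on the tool from outside, world axes, zero at the start; "ft_torque": the same for the moment, N m; "grip_width": finger opening in m; "grasp_force": force on a finger pad.
Only numpy, scipy, OpenCV 4.12 (cv2) and the standard library are available. Lean on these libraries where they do the work, as an engineer would, in place of code of your own. Each camera call takes 0.05 s, during which the arm holds its last target. There are 200 camera calls.

## Working session

There is one attempt and no reset: what is moved stays moved. The work goes in short steps, Python scripts to look and compute and a tool call to move; the robot and the scene stay as the last step left them, time stands still between calls to the robot, and variables do not carry over. Pictures are saved under pics/ and viewed, at most 14 in all, crops included, and the job is handed in when it is done.

Besides the shell and the picture viewer there is one more tool, called after "Emit:" as name([rows], argument=value, ...), one row to a line, values as JSON. drive_tool: Moves the arm, as the interface text tells. Its arguments: {"type":"object","properties":{"rows":{"type":"array","items":{"type":"object","properties":{"dx":{"type":"number"},"dy":{"type":"number"},"dz":{"type":"number"},"wx":{"type":"number"},"wy":{"type":"number"},"wz":{"type":"number"},"hand":{"type":"number"}}}}},"required":["rows"]}

```bash
mkdir -p pics; cat > h.py <<'E'
import numpy as np, cv2
from scipy.spatial.transform import Rotation as R
from workcell import bot
def cal(name,obs=None):
    c=bot.get_calibration(name)
    f=210/np.tan(np.radians(c['vfov'])/2)
    if 'mount' in c:
        o=obs or bot.get_obs(); T=np.eye(4); T[:3,:3]=R.from_quat(o['tool_rot']).as_matrix(); T[:3,3]=o['eef_pos']
        M=T@np.array(c['mount']); return c,f,M[:3,:3],M[:3,3]
    rot=np.array(c['rotation'])
    if rot.shape!=(3,3): rot=R.from_quat(rot.ravel()).as_matrix()
    return c,f,rot,np.array(c['origin'])
def pix2w(name,uv,z,obs=None):
    c,f,Rm,o=cal(name,obs); uv=np.atleast_2d(uv).astype(float)
    d=(uv-[c['cx'],c['cy']])/f; s=d.copy()
    for _ in range(20): s=d/(1+c['k1']*(s**2).sum(1,keepdims=True))
    r=np.c_[s[:,0],-s[:,1],-np.ones(len(s))]@Rm.T
    return o+r*((z-o[2])/r[:,2])[:,None]
def w2pix(name,P,obs=None):
    c,f,Rm,o=cal(name,obs); q=(np.atleast_2d(P)-o)@Rm
    s=np.c_[q[:,0]/-q[:,2],q[:,1]/q[:,2]]
    return s*(1+c['k1']*(s**2).sum(1,keepdims=True))*f+[c['cx'],c['cy']]
def shot(name,fn,crop=None,scale=1):
    o=bot.get_obs(); im=bot.camera(name); b=im[:,:,::-1]
    cv2.imwrite('pics/'+fn,b); return o,im
E
python3 - <<'E'
from h import *
for n in('scene','top'):
    print(n,bot.get_calibration(n))
print(bot.get_calibration('wrist'))
o,a=shot('top','top0.png'); 
for t in 'chassis transformer heatsink dead_module spare_module tin mat spray mug spool'.split():
    for r in bot.look_for('top',t)[:3]: print(t,np.round(r['score'],2),np.round(r['extent'],1),pix2w('top',r['extent'][:2],0.0).round(3)[0])
o,b=shot('scene','sc0.png')
print(o)
E
```

```text
scene {'vfov': 50.16776355846443, 'cx': 279.4156406389838, 'cy': 206.06784027731052, 'k1': -0.12966560230448404, 'origin': array([ 1.35966911, -0.01057158,  0.6871906 ]), 'rotation': array([0.30234343, 0.28833883, 0.63077071, 0.65389409])}
top {'vfov': 50.53782870999949, 'cx': 276.44054771850404, 'cy': 199.24178058082055, 'k1': -0.005564059469483599, 'origin': array([ 4.71022019e-01, -5.43357096e-04,  1.06944347e+00]), 'rotation': array([-0.04507725,  0.04203899,  0.71106228, -0.70042216])}
{'vfov': 71.87241890296085, 'cx': 277.321223391504, 'cy': 208.8370041572671, 'k1': 0.013050902236269089, 'mount': array([[ 2.51730982e-04,  9.49419174e-01,  3.14011415e-01,
         8.01106624e-02],
       [ 9.99999950e-01, -1.79625866e-04, -2.58559797e-04,
        -3.59325669e-04],
       [-1.89077057e-04,  3.14011465e-01, -9.49419172e-01,
        -1.32567555e-01],
       [ 0.00000000e+00,  0.00000000e+00,  0.00000000e+00,
         1.00000000e+00]])}
chassis 0.93 [272.6 194.8 116.   75.5] [0.615 0.012 0.   ]
chassis 0.16 [175.9 141.9  39.9  42.2] [0.75  0.249 0.   ]
transformer 0.95 [292.9 189.9 
[... 878 characters left out ...]
joint_pos': array([1.18600611e+00, 2.40597333e-01, 4.99216702e-03, 1.33518083e+00,
       7.85373737e-06, 1.57079694e+00]), 'joint_vel': array([ 1.56796604e-03, -9.36543902e-04,  4.93542047e-05, -1.33254616e-03,
        2.63364686e-03,  1.26726592e-03]), 'tau': array([-3.74682777e-04, -3.71916032e+01,  2.52521288e+01,  1.96955996e-03,
        2.90852620e-05, -3.26220373e-06]), 'eef_pos': array([0.18768147, 0.46344254, 0.2423048 ]), 'tool_rot': array([ 1.91210658e-01,  9.81549023e-01,  5.82075215e-06, -2.86677683e-06]), 'ft_force': array([ 0.7467793 ,  0.40488276, -0.1619403 ]), 'ft_torque': array([ 0.01334612, -0.02343368,  0.00731022]), 'grasp_force': 0.0, 'grip_width': 0.08539606275823103}
```

View pics/top0.png

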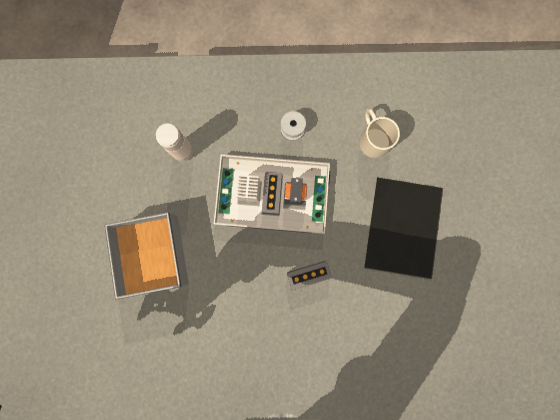

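View pics/sc0.png

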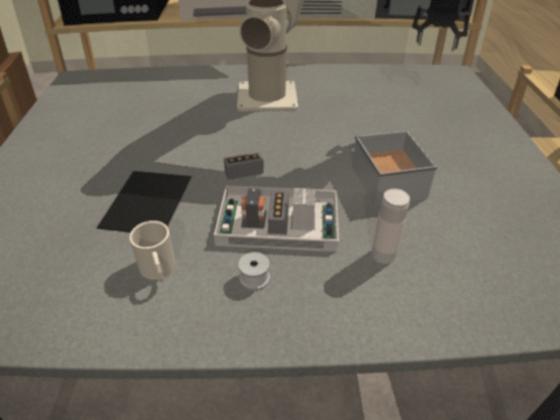

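The top view has the heat sink at (248,188), the dead module at (272,193) and the transformer at (295,190). The tin is on the left at (145,255), the mat on the right at (403,228) and the spare at (308,274). In the scene view the bystanders stand behind the chassis.

```bash
python3 - <<'E'
from h import *
bot.camera('top')
Z=dict(chassis=.032,tin=.095,mat=.003,spare_module=.045,dead_module=.053)
for t,z in Z.items():
    for r in bot.outline_of('top',t)[:2]:
        m=r['region'].astype(np.uint8)
        cs,_=cv2.findContours(m,0,2); c=max(cs,key=cv2.contourArea)[:,0,:]
        w=pix2w('top',c,z)[:,:2]; (ct,sz,an)=cv2.minAreaRect((w*1000).astype(np.float32))
        print(t,round(r['score'],2),np.round(ct,1),np.round(sz,1),round(an,1))
for t in('spray','mug','spool'):
    r=bot.look_for('top',t)
# tool pose -> axes
E
```

```text
chassis 0.61 [613.5  12.8] [262.7 170.3] 84.4
tin 0.61 [474.9 288.9] [166.  161.5] 10.1
mat 0.78 [ 531.3 -300.7] [161.8 223. ] 79.8
spare_module 0.6 [424.3 -67.8] [39.2 93.8] 15.3
dead_module 0.85 [611.2  13.7] [40.3 97.4] 84.2
```

```bash
cat >> h.py <<'E'
def rel(x,y,z,yaw=None,o=None,way=0):
    """row numbers for TCP (x,y,z), tool y axis at yaw deg (mod 180), tool down"""
    o=o or bot.get_obs(); Rm=R.from_quat(o['tool_rot']).as_matrix()
    d=Rm.T@(np.array([x,y,z])-o['eef_pos'])/.05
    s='d %.3f %.3f %.3f n=%d'%(*d,np.ceil(np.linalg.norm(d)))
    if yaw is not None:
        cur=np.degrees(np.arctan2(Rm[1,1],Rm[0,1])); t=(yaw-cur+90)%180-90+way*180
        Y=np.radians(cur+t); yv=np.array([np.cos(Y),np.sin(Y),0]); zv=np.array([0,0,-1.]); M=np.c_[np.cross(yv,zv),yv,zv]
        w=R.from_matrix(Rm.T@M).as_rotvec(degrees=True)/5; s+='  w %.3f %.3f %.3f'%tuple(w)
    print(s,'  j',o['joint_pos'].round(2),'t',round(o['clock'],2))
E
python3 -c "
from h import *
rel(.61,.013,.25,-5.6)"
```

```text
d -11.211 -5.180 -0.154 n=13  w -0.000 -0.000 14.711   j [1.19 0.24 0.   1.34 0.   1.57] t 1.05
```

Emit:
drive_tool([
  {"dx":-11.2,"dy":-5.2,"dz":-0.15,"wz":14.7},
  {"dx":-11.2,"dy":-5.2,"dz":-0.15,"wz":14.7},
  {"dx":-11.2,"dy":-5.2,"dz":-0.15,"wz":14.7},
  {"dx":-11.2,"dy":-5.2,"dz":-0.15,"wz":14.7},
  {"dx":-11.2,"dy":-5.2,"dz":-0.15,"wz":14.7},
  {"dx":-11.2,"dy":-5.2,"dz":-0.15,"wz":14.7},
  {"dx":-11.2,"dy":-5.2,"dz":-0.15,"wz":14.7},
  {"dx":-11.2,"dy":-5.2,"dz":-0.15,"wz":14.7},
  {"dx":-11.2,"dy":-5.2,"dz":-0.15,"wz":14.7},
  {"dx":-11.2,"dy":-5.2,"dz":-0.15,"wz":14.7},
  {"dx":-11.2,"dy":-5.2,"dz":-0.15,"wz":14.7},
  {"dx":-11.2,"dy":-5.2,"dz":-0.15,"wz":14.7},
  {"dx":-11.2,"dy":-5.2,"dz":-0.15,"wz":14.7},
  {"dx":-11.2,"dy":-5.2,"dz":-0.15,"wz":14.7},
  {"dx":-11.2,"dy":-5.2,"dz":-0.15,"wz":14.7},
  {"dx":-11.2,"dy":-5.2,"dz":-0.15,"wz":14.7},
])

```text
invalid input at $.rows[0]: expected keys dx, dy, dz, wx, wy, wz, hand
```

```bash
python3 - <<'E'
from h import *
o,a=shot('wrist','w1.png')
print(o['eef_pos'],o['joint_pos'].round(3))
Z=dict(chassis=.032,dead_module=.053,transformer=.078,heatsink=.082)
for t,z in Z.items():
    for r in bot.outline_of('wrist',t)[:2]:
        m=r['region'].astype(np.uint8)
        cs,_=cv2.findContours(m,0,2); c=max(cs,key=cv2.contourArea)[:,0,:]
        w=pix2w('wrist',c,z,o)[:,:2]; (ct,sz,an)=cv2.minAreaRect((w*1000).astype(np.float32))
        print(t,round(r['score'],2),np.round(r['extent']),np.round(ct,1),np.round(sz,1),round(an,1))
E
```

```text
[0.18765413 0.46344521 0.24230361] [1.186 0.241 0.005 1.335 0.    1.571]
```

View pics/w1.png

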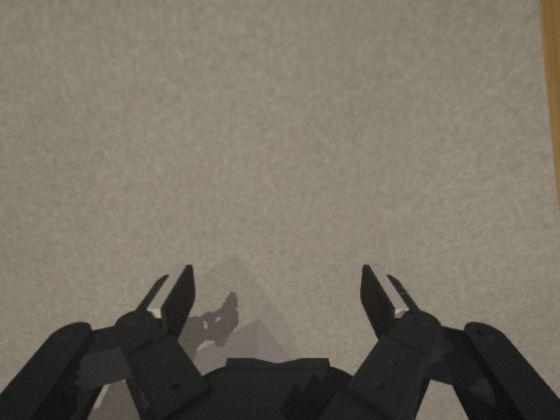

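The move was refused because every row needs all the keys. The wrist picture shows bare bench, with the fingers at (180,300) and (378,300).

Emit:
drive_tool([
  {"dx":-11.2,"dy":-5.2,"dz":-0.15,"wx":0,"wy":0,"wz":14.7,"hand":85},
  {"dx":-11.2,"dy":-5.2,"dz":-0.15,"wx":0,"wy":0,"wz":14.7,"hand":85},
  {"dx":-11.2,"dy":-5.2,"dz":-0.15,"wx":0,"wy":0,"wz":14.7,"hand":85},
  {"dx":-11.2,"dy":-5.2,"dz":-0.15,"wx":0,"wy":0,"wz":14.7,"hand":85},
  {"dx":-11.2,"dy":-5.2,"dz":-0.15,"wx":0,"wy":0,"wz":14.7,"hand":85},
  {"dx":-11.2,"dy":-5.2,"dz":-0.15,"wx":0,"wy":0,"wz":14.7,"hand":85},
  {"dx":-11.2,"dy":-5.2,"dz":-0.15,"wx":0,"wy":0,"wz":14.7,"hand":85},
  {"dx":-11.2,"dy":-5.2,"dz":-0.15,"wx":0,"wy":0,"wz":14.7,"hand":85},
  {"dx":-11.2,"dy":-5.2,"dz":-0.15,"wx":0,"wy":0,"wz":14.7,"hand":85},
  {"dx":-11.2,"dy":-5.2,"dz":-0.15,"wx":0,"wy":0,"wz":14.7,"hand":85},
  {"dx":-11.2,"dy":-5.2,"dz":-0.15,"wx":0,"wy":0,"wz":14.7,"hand":85},
  {"dx":-11.2,"dy":-5.2,"dz":-0.15,"wx":0,"wy":0,"wz":14.7,"hand":85},
  {"dx":-11.2,"dy":-5.2,"dz":-0.15,"wx":0,"wy":0,"wz":14.7,"hand":85},
  {"dx":-11.2,"dy":-5.2,"dz":-0.15,"wx":0,"wy":0,"wz":14.7,"hand":85},
  {"dx":-11.2,"dy":-5.2,"dz":-0.15,"wx":0,"wy":0,"wz":14.7,"hand":85},
  {"dx":-11.2,"dy":-5.2,"dz":-0.15,"wx":0,"wy":0,"wz":14.7,"hand":85},
])

```text
clock: 2.9
eef_pos: [0.6084, 0.0133, 0.2499]
tool_rot: [0.74, 0.673, -0.0, -0.0]
ft_force: [0.2, -0.4, 0.4]
grip_width: 0.0852
grasp_force: 0.0
```

```bash
cat > see.py <<'E'
from h import *
import sys
def see(cam,fn,Z):
    o,a=shot(cam,fn)
    print(o['eef_pos'].round(4),o['joint_pos'].round(3),o['clock'])
    for t,z in Z.items():
        for r in bot.outline_of(cam,t)[:2]:
            m=r['region'].astype(np.uint8)
            cs,_=cv2.findContours(m,0,2); c=max(cs,key=cv2.contourArea)[:,0,:]
            w=pix2w(cam,c,z,o)[:,:2]; (ct,sz,an)=cv2.minAreaRect((w*1000).astype(np.float32))
            print(t,round(r['score'],2),np.round(r['extent']),np.round(ct,1),np.round(sz,1),round(an,1))
E
python3 - <<'E'
from see import *
see('wrist','w2.png',dict(chassis=.032,dead_module=.053,transformer=.078,heatsink=.082))
E
```

```text
[0.6084 0.0133 0.2499] [0.022 0.46  0.341 1.452 0.    1.688] 2.9
chassis 0.67 [282. 168. 153. 215.] [614.1  14.9] [264.6 169.1] 84.5
dead_module 0.74 [281. 180.  82.  44.] [614.4  20.4] [46. 95.] 84.6
transformer 0.64 [287. 222.  48.  45.] [616.7 -24.6] [57.7 53.7] 84.6
heatsink 0.74 [288. 133.  51.  47.] [624.4  71. ] [45.9 49.8] 84.4
```

View pics/w2.png

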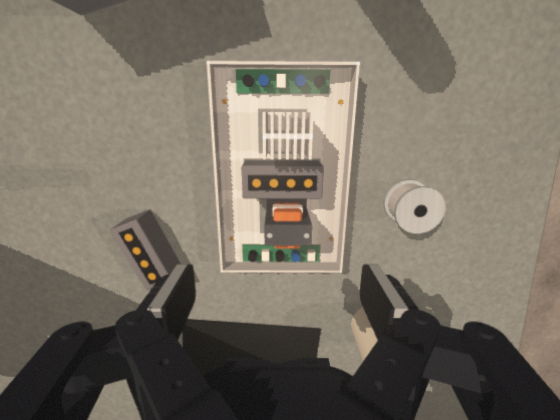

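The picture has the chassis inside rim from (210,65) to (355,270), the heat sink at (286,133), the module top at (283,182) and the transformer core top near (288,233). I'll zoom in to get the edges exactly.

```bash
python3 - <<'E'
from h import *
o=bot.get_obs()
im=cv2.imread('pics/w2.png')[55:280,200:370]
cv2.imwrite('pics/w2c.png',cv2.resize(im,None,fx=2.6,fy=2.6,interpolation=2))
print(pix2w('wrist',[[288,220],[288,247],[270,236],[305,236]],.078,o).round(4))
print(pix2w('wrist',[[210,65],[357,65],[341,271],[221,271]],.032,o).round(4))
E
```

```text
[[ 0.618  -0.0217  0.078 ]
 [ 0.6152 -0.055   0.078 ]
 [ 0.5958 -0.0392  0.078 ]
 [ 0.6357 -0.043   0.078 ]]
[[ 0.5483  0.1491  0.032 ]
 [ 0.7081  0.1338  0.032 ]
 [ 0.6842 -0.1203  0.032 ]
 [ 0.5203 -0.1047  0.032 ]]
```

View pics/w2c.png

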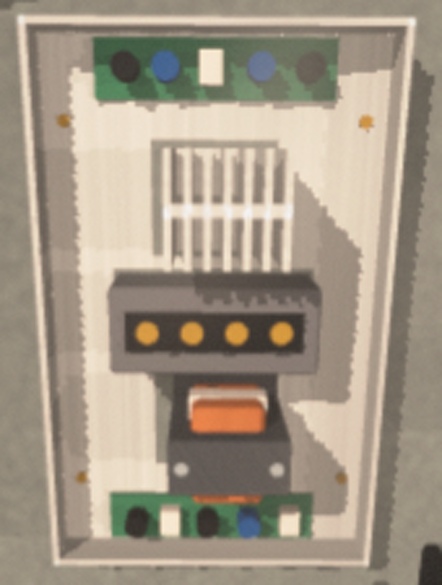

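```bash
python3 - <<'E'
from h import *
o=bot.get_obs()
p=lambda u,z:pix2w('wrist',[200+u[0]/2.6,55+u[1]/2.6],z,o)[0].round(4)
a=np.radians(84.5); yv=np.array([np.cos(a),np.sin(a)]); xv=np.array([yv[1],-yv[0]])
C=np.array([.614,.0145])
def rp(n,u,z):
    w=p(u,z); d=w[:2]-C; print(n,w,'chassis',(d@xv).round(4),(d@yv).round(4))
rp('tr',(230,461.5),.078); rp('trL',(170,461.5),.078); rp('trR',(290,461.5),.078)
rp('hs',(228,209),.082); rp('hsT',(228,148),.082); rp('hsB',(228,270),.082);rp('hsL',(163,209),.082); rp('hsR',(293,209),.082)
rp('mod',(214.5,333),.053)
for u in((18,18),(414,22),(370,564),(57,564)): rp('c',u,.032)
rel(.614,-.040,.25,-5.5)
E
```

```text
tr [ 0.6172 -0.0369  0.078 ] chassis 0.0081 -0.0509
trL [ 0.591  -0.0344  0.078 ] chassis -0.0182 -0.0509
trR [ 0.6434 -0.0394  0.078 ] chassis 0.0344 -0.0508
hs [0.6252 0.0706 0.082 ] chassis 0.0058 0.0569
hsT [0.6271 0.0929 0.082 ] chassis 0.0055 0.0793
hsB [0.6232 0.0471 0.082 ] chassis 0.006 0.0333
hsL [0.6001 0.073  0.082 ] chassis -0.0194 0.0569
hsR [0.6503 0.0682 0.082 ] chassis 0.031 0.0569
mod [0.6155 0.0153 0.053 ] chassis 0.0014 0.0009
c [0.5455 0.1524 0.032 ] chassis -0.0814 0.1307
c [0.7105 0.1351 0.032 ] chassis 0.0845 0.1293
c [ 0.686  -0.1219  0.032 ] chassis 0.0847 -0.1289
c [ 0.5213 -0.1063  0.032 ] chassis -0.0807 -0.1291
d -1.049 0.206 0.006 n=2  w 0.005 -0.001 0.008   j [0.02 0.46 0.34 1.45 0.   1.69] t 3.15
```

Emit:
drive_tool([
  {"dx":-0.6,"dy":0.15,"dz":0.3,"wx":0,"wy":0,"wz":0,"hand":85},
  {"dx":-1.04,"dy":0.26,"dz":1.0,"wx":0,"wy":0,"wz":0,"hand":85},
  {"dx":-1.04,"dy":0.26,"dz":1.9,"wx":0,"wy":0,"wz":0,"hand":85},
  {"dx":-1.04,"dy":0.26,"dz":2.7,"wx":0,"wy":0,"wz":0,"hand":85},
  {"dx":-1.04,"dy":0.26,"dz":3.3,"wx":0,"wy":0,"wz":0,"hand":85},
  {"dx":-1.04,"dy":0.26,"dz":3.8,"wx":0,"wy":0,"wz":0,"hand":85},
  {"dx":-1.04,"dy":0.26,"dz":4.16,"wx":0,"wy":0,"wz":0,"hand":85},
  {"dx":-1.04,"dy":0.26,"dz":4.16,"wx":0,"wy":0,"wz":0,"hand":85},
])

```text
clock: 3.95
eef_pos: [0.6143, -0.0401, 0.0387]
tool_rot: [0.74, 0.672, -0.002, -0.002]
ft_force: [-0.5, -0.6, -0.5]
grip_width: 0.0851
grasp_force: 0.0
```

Emit:
drive_tool([
  {"dx":0,"dy":0,"dz":0,"wx":0,"wy":0,"wz":0,"hand":65},
  {"dx":0,"dy":0,"dz":0,"wx":0,"wy":0,"wz":0,"hand":55},
  {"dx":0,"dy":0,"dz":0,"wx":0,"wy":0,"wz":0,"hand":45},
  {"dx":0,"dy":0,"dz":0,"wx":0,"wy":0,"wz":0,"hand":40},
  {"dx":0,"dy":0,"dz":0,"wx":0,"wy":0,"wz":0,"hand":40},
  {"dx":0,"dy":0,"dz":0,"wx":0,"wy":0,"wz":0,"hand":40},
])

```text
clock: 4.55
eef_pos: [0.6173, -0.0406, 0.0438]
tool_rot: [0.74, 0.672, 0.001, 0.0]
ft_force: [-3.5, 1.1, 6.5]
grip_width: 0.0534
grasp_force: 66.0
```

Emit:
drive_tool([
  {"dx":0,"dy":0,"dz":-0.2,"wx":0,"wy":0,"wz":0,"hand":40},
  {"dx":0,"dy":0,"dz":-0.7,"wx":0,"wy":0,"wz":0,"hand":40},
  {"dx":0,"dy":0,"dz":-1.3,"wx":0,"wy":0,"wz":0,"hand":40},
  {"dx":0,"dy":0,"dz":-1.8,"wx":0,"wy":0,"wz":0,"hand":40},
  {"dx":-0.3,"dy":0,"dz":-2.2,"wx":0,"wy":0,"wz":0,"hand":40},
  {"dx":-0.9,"dy":-0.05,"dz":-2.4,"wx":0,"wy":0,"wz":0,"hand":40},
  {"dx":-1.6,"dy":-0.05,"dz":-2.4,"wx":0,"wy":0,"wz":0,"hand":40},
  {"dx":-2.4,"dy":-0.1,"dz":-2.4,"wx":0,"wy":0,"wz":0,"hand":40},
  {"dx":-3.2,"dy":-0.1,"dz":-2.4,"wx":0,"wy":0,"wz":0,"hand":40},
  {"dx":-4.0,"dy":-0.15,"dz":-2.4,"wx":0,"wy":0,"wz":0,"hand":40},
  {"dx":-4.7,"dy":-0.2,"dz":-2.4,"wx":0,"wy":0,"wz":0,"hand":40},
  {"dx":-5.2,"dy":-0.22,"dz":-2.4,"wx":0,"wy":0,"wz":0,"hand":40},
  {"dx":-5.43,"dy":-0.22,"dz":-2.3,"wx":0,"wy":0,"wz":0,"hand":40},
  {"dx":-5.43,"dy":-0.22,"dz":-1.8,"wx":0,"wy":0,"wz":0,"hand":40},
  {"dx":-5.43,"dy":-0.22,"dz":-1.2,"wx":0,"wy":0,"wz":0,"hand":40},
  {"dx":-5.43,"dy":-0.22,"dz":-0.6,"wx":0,"wy":0,"wz":0,"hand":40},
  {"dx":-5.43,"dy":-0.22,"dz":-0.2,"wx":0,"wy":0,"wz":0,"hand":40},
  {"dx":-5.43,"dy":-0.22,"dz":0.0,"wx":0,"wy":0,"wz":0,"hand":40},
  {"dx":-5.43,"dy":-0.22,"dz":0.0,"wx":0,"wy":0,"wz":0,"hand":40},
])

```text
clock: 6.45
eef_pos: [0.5791, -0.3087, 0.0407]
tool_rot: [0.74, 0.672, -0.0, -0.001]
ft_force: [-0.1, 0.3, -7.1]
grip_width: 0.0529
grasp_force: 65.3
```

```bash
python3 - <<'E'
from h import *
o,a=shot('wrist','w3.png'); o=bot.get_obs();print(o['eef_pos'],o['ft_force'],o['grip_width'],o['tool_rot'])
a=cv2.imread('pics/w3.png'); cv2.imwrite('pics/w3.png',a)
E
```

```text
[ 0.58006566 -0.30937655  0.04163238] [ 0.00883201 -0.28706547 -6.90268864] 0.053534772499759575 [ 7.40257506e-01  6.72323420e-01  3.55527887e-05 -2.06147833e-04]
```

View pics/w3.png

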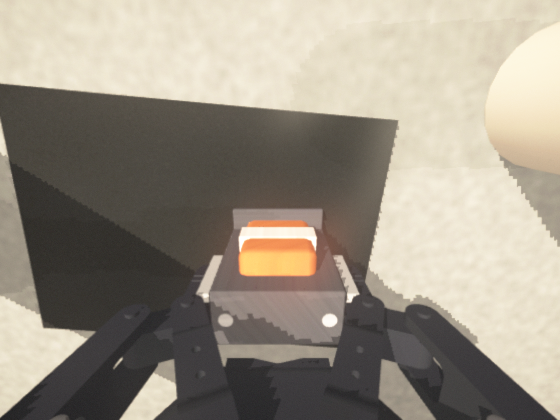

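The picture shows the transformer held upright over the mat with its top at (278,315). The mat's right edge is at column 385 and the mug is clear at top right. Next is the last few millimetres down, then release.

Emit:
drive_tool([
  {"dx":0,"dy":0,"dz":0.05,"wx":0,"wy":0,"wz":0,"hand":40},
  {"dx":0,"dy":0,"dz":0.09,"wx":0,"wy":0,"wz":0,"hand":40},
  {"dx":0,"dy":0,"dz":0.11,"wx":0,"wy":0,"wz":0,"hand":40},
  {"dx":0,"dy":0,"dz":0.11,"wx":0,"wy":0,"wz":0,"hand":40},
])

```text
clock: 6.9
eef_pos: [0.5809, -0.3103, 0.0388]
tool_rot: [0.74, 0.672, 0.001, 0.001]
ft_force: [-1.5, 1.0, 4.2]
grip_width: 0.0539
grasp_force: 66.1
```

Emit:
drive_tool([
  {"dx":0,"dy":0,"dz":0,"wx":0,"wy":0,"wz":0,"hand":60},
  {"dx":0,"dy":0,"dz":0,"wx":0,"wy":0,"wz":0,"hand":70},
  {"dx":0,"dy":0,"dz":0,"wx":0,"wy":0,"wz":0,"hand":80},
  {"dx":0,"dy":0,"dz":-0.1,"wx":0,"wy":0,"wz":0,"hand":85},
  {"dx":0,"dy":0,"dz":-0.5,"wx":0,"wy":0,"wz":0,"hand":85},
  {"dx":0,"dy":0,"dz":-1.2,"wx":0,"wy":0,"wz":0,"hand":85},
  {"dx":0,"dy":0,"dz":-2.0,"wx":0,"wy":0,"wz":0,"hand":85},
  {"dx":0.3,"dy":0,"dz":-2.5,"wx":0,"wy":0,"wz":0,"hand":85},
  {"dx":1.0,"dy":0.05,"dz":-2.6,"wx":0,"wy":0,"wz":0,"hand":85},
  {"dx":1.9,"dy":0.05,"dz":-2.6,"wx":0,"wy":0,"wz":0,"hand":85},
  {"dx":2.9,"dy":0.05,"dz":-2.6,"wx":0,"wy":0,"wz":0,"hand":85},
  {"dx":3.9,"dy":0.1,"dz":-2.6,"wx":0,"wy":0,"wz":0,"hand":85},
  {"dx":4.9,"dy":0.1,"dz":-2.6,"wx":0,"wy":0,"wz":0,"hand":85},
  {"dx":5.9,"dy":0.15,"dz":-2.6,"wx":0,"wy":0,"wz":0,"hand":85},
  {"dx":6.8,"dy":0.15,"dz":-2.6,"wx":0,"wy":0,"wz":0,"hand":85},
  {"dx":7.4,"dy":0.15,"dz":-2.6,"wx":0,"wy":0,"wz":0,"hand":85},
  {"dx":7.64,"dy":0.15,"dz":-2.5,"wx":0,"wy":0,"wz":0,"hand":85},
  {"dx":7.64,"dy":0.15,"dz":-2.3,"wx":0,"wy":0,"wz":0,"hand":85},
])

```text
clock: 8.7
eef_pos: [0.625, 0.0712, 0.1518]
tool_rot: [0.74, 0.673, 0.001, 0.001]
ft_force: [-0.2, 0.6, -0.4]
grip_width: 0.0852
grasp_force: 0.0
```

```bash
python3 - <<'E'
from see import *
see('top','t1.png',dict(transformer=.073,heatsink=.082))
rel(.6253,.0695,.044,-5.5)
E
```

```text
[0.625  0.0712 0.1518] [ 0.114  0.542  0.217  1.243 -0.     1.778] 8.7
transformer 0.94 [409. 204.  31.  31.] [ 578.9 -300.5] [59.7 62.5] 81.7
heatsink 0.37 [273. 194.  21.  44.] [607.9  11.5] [38.2 90.5] 89.1
d 0.040 0.044 2.116 n=3  w -0.034 0.015 -0.030   j [ 0.11  0.54  0.21  1.24 -0.    1.78] t 8.85
```

Emit:
drive_tool([
  {"dx":0,"dy":0.04,"dz":0.5,"wx":0,"wy":0,"wz":0,"hand":85},
  {"dx":0,"dy":0.04,"dz":1.1,"wx":0,"wy":0,"wz":0,"hand":85},
  {"dx":0,"dy":0.04,"dz":1.7,"wx":0,"wy":0,"wz":0,"hand":85},
  {"dx":0,"dy":0.04,"dz":2.1,"wx":0,"wy":0,"wz":0,"hand":85},
  {"dx":0,"dy":0.04,"dz":2.1,"wx":0,"wy":0,"wz":0,"hand":85},
  {"dx":0,"dy":0.04,"dz":2.1,"wx":0,"wy":0,"wz":0,"hand":65},
  {"dx":0,"dy":0.04,"dz":2.1,"wx":0,"wy":0,"wz":0,"hand":55},
  {"dx":0,"dy":0.04,"dz":2.1,"wx":0,"wy":0,"wz":0,"hand":45},
  {"dx":0,"dy":0.04,"dz":2.1,"wx":0,"wy":0,"wz":0,"hand":40},
  {"dx":0,"dy":0.04,"dz":2.1,"wx":0,"wy":0,"wz":0,"hand":40},
  {"dx":0,"dy":0.04,"dz":2.1,"wx":0,"wy":0,"wz":0,"hand":40},
  {"dx":0,"dy":0.04,"dz":2.1,"wx":0,"wy":0,"wz":0,"hand":40},
])

```text
clock: 10.05
eef_pos: [0.6275, 0.0692, 0.0485]
tool_rot: [0.741, 0.672, 0.001, 0.001]
ft_force: [-0.7, -0.8, 6.7]
grip_width: 0.0494
grasp_force: 63.6
```

Emit:
drive_tool([
  {"dx":0,"dy":0,"dz":-0.2,"wx":0,"wy":0,"wz":0,"hand":40},
  {"dx":0,"dy":0,"dz":-0.7,"wx":0,"wy":0,"wz":0,"hand":40},
  {"dx":0,"dy":0,"dz":-1.3,"wx":0,"wy":0,"wz":0,"hand":40},
  {"dx":0,"dy":0,"dz":-1.9,"wx":0,"wy":0,"wz":0,"hand":40},
  {"dx":-0.3,"dy":-0.1,"dz":-2.3,"wx":0,"wy":0,"wz":0,"hand":40},
  {"dx":-1.0,"dy":-0.3,"dz":-2.4,"wx":0,"wy":0,"wz":0,"hand":40},
  {"dx":-1.8,"dy":-0.5,"dz":-2.4,"wx":0,"wy":0,"wz":0,"hand":40},
  {"dx":-2.7,"dy":-0.8,"dz":-2.4,"wx":0,"wy":0,"wz":0,"hand":40},
  {"dx":-3.6,"dy":-1.1,"dz":-2.4,"wx":0,"wy":0,"wz":0,"hand":40},
  {"dx":-4.5,"dy":-1.4,"dz":-2.4,"wx":0,"wy":0,"wz":0,"hand":40},
  {"dx":-5.4,"dy":-1.7,"dz":-2.4,"wx":0,"wy":0,"wz":0,"hand":40},
  {"dx":-6.3,"dy":-1.9,"dz":-2.4,"wx":0,"wy":0,"wz":0,"hand":40},
  {"dx":-7.0,"dy":-2.1,"dz":-2.4,"wx":0,"wy":0,"wz":0,"hand":40},
  {"dx":-7.46,"dy":-2.2,"dz":-2.3,"wx":0,"wy":0,"wz":0,"hand":40},
  {"dx":-7.46,"dy":-2.2,"dz":-1.8,"wx":0,"wy":0,"wz":0,"hand":40},
  {"dx":-7.46,"dy":-2.2,"dz":-1.2,"wx":0,"wy":0,"wz":0,"hand":40},
  {"dx":-7.46,"dy":-2.2,"dz":-0.6,"wx":0,"wy":0,"wz":0,"hand":40},
  {"dx":-7.46,"dy":-2.2,"dz":-0.2,"wx":0,"wy":0,"wz":0,"hand":40},
  {"dx":-7.46,"dy":-2.2,"dz":0.0,"wx":0,"wy":0,"wz":0,"hand":40},
  {"dx":-7.46,"dy":-2.2,"dz":0.0,"wx":0,"wy":0,"wz":0,"hand":40},
])

```text
clock: 12.05
eef_pos: [0.4804, -0.291, 0.0457]
tool_rot: [0.74, 0.672, -0.0, -0.001]
ft_force: [0.8, -0.3, -2.3]
grip_width: 0.049
grasp_force: 63.2
```

Emit:
drive_tool([
  {"dx":0,"dy":0,"dz":0.04,"wx":0,"wy":0,"wz":0,"hand":40},
  {"dx":0,"dy":0,"dz":0.08,"wx":0,"wy":0,"wz":0,"hand":40},
  {"dx":0,"dy":0,"dz":0.08,"wx":0,"wy":0,"wz":0,"hand":40},
])

```text
clock: 12.35
eef_pos: [0.4817, -0.2918, 0.0435]
tool_rot: [0.74, 0.672, 0.0, 0.001]
ft_force: [0.8, 0.1, -0.3]
grip_width: 0.0492
grasp_force: 63.4
```

Emit:
drive_tool([
  {"dx":0,"dy":0,"dz":0.03,"wx":0,"wy":0,"wz":0,"hand":40},
  {"dx":0,"dy":0,"dz":0.03,"wx":0,"wy":0,"wz":0,"hand":52},
  {"dx":0,"dy":0,"dz":0.0,"wx":0,"wy":0,"wz":0,"hand":65},
  {"dx":0,"dy":0,"dz":0,"wx":0,"wy":0,"wz":0,"hand":75},
  {"dx":0,"dy":0,"dz":-0.1,"wx":0,"wy":0,"wz":0,"hand":80},
  {"dx":0,"dy":0,"dz":-0.5,"wx":0,"wy":0,"wz":0,"hand":80},
  {"dx":0,"dy":0,"dz":-1.2,"wx":0,"wy":0,"wz":0,"hand":80},
  {"dx":0,"dy":0,"dz":-2.0,"wx":0,"wy":0,"wz":0,"hand":80},
  {"dx":0.3,"dy":0.1,"dz":-2.6,"wx":0,"wy":0,"wz":-1,"hand":80},
  {"dx":1.0,"dy":0.3,"dz":-3.0,"wx":0,"wy":0,"wz":-2.7,"hand":80},
  {"dx":1.7,"dy":0.5,"dz":-3.0,"wx":0,"wy":0,"wz":-4.4,"hand":80},
  {"dx":2.5,"dy":0.8,"dz":-3.0,"wx":0,"wy":0,"wz":-6.1,"hand":80},
  {"dx":3.2,"dy":1.1,"dz":-3.0,"wx":0,"wy":0,"wz":-7.8,"hand":80},
  {"dx":3.9,"dy":1.3,"dz":-3.0,"wx":0,"wy":0,"wz":-9.5,"hand":80},
  {"dx":4.6,"dy":1.5,"dz":-3.0,"wx":0,"wy":0,"wz":-11.2,"hand":80},
  {"dx":5.3,"dy":1.8,"dz":-3.0,"wx":0,"wy":0,"wz":-12.9,"hand":80},
  {"dx":5.9,"dy":2.0,"dz":-3.0,"wx":0,"wy":0,"wz":-14.6,"hand":80},
  {"dx":6.36,"dy":2.08,"dz":-3.0,"wx":0,"wy":0,"wz":-16.3,"hand":80},
  {"dx":6.36,"dy":2.08,"dz":-3.0,"wx":0,"wy":0,"wz":-18,"hand":80},
  {"dx":6.36,"dy":2.08,"dz":-3.0,"wx":0,"wy":0,"wz":-18,"hand":80},
])

```text
clock: 14.35
eef_pos: [0.615, 0.0163, 0.1922]
tool_rot: [0.048, 0.999, -0.0, -0.0]
ft_force: [-0.4, -0.6, 0.2]
grip_width: 0.0799
grasp_force: 0.0
```

```bash
python3 - <<'E'
from see import *
see('top','t2.png',dict(transformer=.073,heatsink=.077))
see('wrist','w4.png',dict(dead_module=.053,chassis=.032))
rel(.6157,.015,.035,84.5)
E
```

```text
[0.615  0.0163 0.1922] [ 0.026  0.494  0.245  1.322 -0.     0.122] 14.35
transformer 0.94 [410. 205.  28.  30.] [ 579.1 -298.9] [60.6 59.9] 86.8
transformer 0.41 [174. 142.  35.  41.] [728.5 237. ] [107.1  57.6] 38.0
heatsink 0.78 [405. 248.  26.  23.] [ 481.3 -281.5] [64.1 52.8] 86.9
[0.6148 0.0147 0.1924] [ 0.024  0.494  0.244  1.322 -0.     0.124] 14.5
dead_module 0.96 [280. 194.  42.  99.] [611.2  16.3] [40.1 98.7] 84.3
dead_module 0.65 [162.  20. 115.  40.] [455.3 -61. ] [94.  26.9] 84.6
chassis 0.8 [281. 188. 269. 155.] [614.   15.4] [262.7 167.2] 83.8
d -0.016 0.012 3.149 n=4  w -0.000 0.001 -0.037   j [ 0.02  0.49  0.24  1.32 -0.    0.12] t 14.65
```

View pics/w4.png

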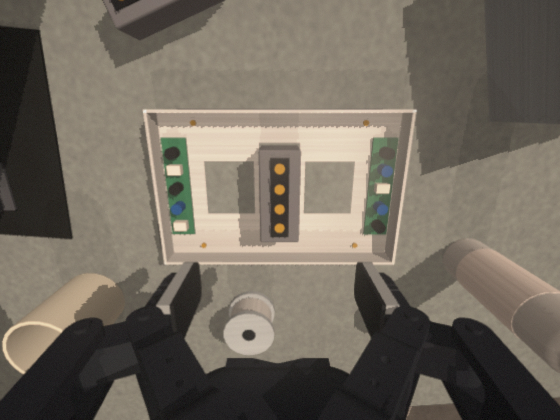

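View pics/t2.png

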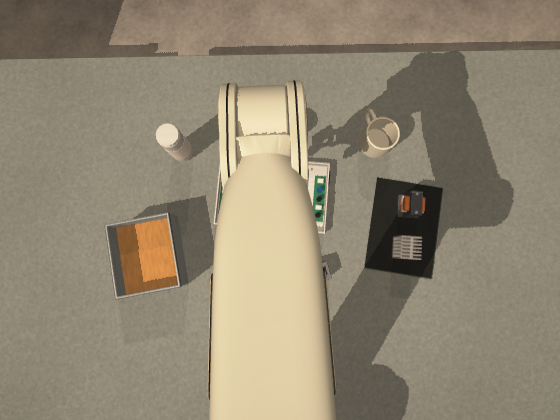

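The wrist picture shows the module alone in the chassis, with its terminals at (279,170) to (279,228) and both side places empty. The top view shows both parts upright on the mat, at (411,204) and (407,247).

Emit:
drive_tool([
  {"dx":0,"dy":0.01,"dz":0.5,"wx":0,"wy":0,"wz":0,"hand":80},
  {"dx":0,"dy":0.01,"dz":1.2,"wx":0,"wy":0,"wz":0,"hand":80},
  {"dx":0,"dy":0.01,"dz":1.9,"wx":0,"wy":0,"wz":0,"hand":80},
  {"dx":0,"dy":0.01,"dz":2.5,"wx":0,"wy":0,"wz":0,"hand":80},
  {"dx":0,"dy":0.01,"dz":3.0,"wx":0,"wy":0,"wz":0,"hand":75},
  {"dx":0,"dy":0.01,"dz":3.25,"wx":0,"wy":0,"wz":0,"hand":70},
  {"dx":0,"dy":0.01,"dz":3.25,"wx":0,"wy":0,"wz":0,"hand":60},
  {"dx":0,"dy":0.01,"dz":3.25,"wx":0,"wy":0,"wz":0,"hand":50},
  {"dx":0,"dy":0.01,"dz":3.25,"wx":0,"wy":0,"wz":0,"hand":42},
  {"dx":0,"dy":0.01,"dz":3.25,"wx":0,"wy":0,"wz":0,"hand":35},
  {"dx":0,"dy":0.01,"dz":3.25,"wx":0,"wy":0,"wz":0,"hand":28},
  {"dx":0,"dy":0.01,"dz":3.25,"wx":0,"wy":0,"wz":0,"hand":28},
  {"dx":0,"dy":0.01,"dz":3.25,"wx":0,"wy":0,"wz":0,"hand":28},
])

```text
clock: 15.95
eef_pos: [0.6167, 0.0157, 0.032]
tool_rot: [0.048, 0.999, 0.0, 0.002]
ft_force: [-0.5, -0.7, 5.5]
grip_width: 0.0389
grasp_force: 61.9
```

```bash
python3 - <<'E'
from h import *
q=pix2w('top',[[107,225],[168.5,214],[180,289],[117,297.5]],.095); print(q.round(3),q.mean(0)); 
for i in range(4):
    d=q[(i+1)%4]-q[i]; print(np.linalg.norm(d).round(3),np.degrees(np.arctan2(d[1],d[0])).round(1))
rel(.475,.289,.22,99)
E
```

```text
[[0.54  0.376 0.095]
 [0.563 0.241 0.095]
 [0.4   0.214 0.095]
 [0.384 0.349 0.095]] [0.47174184 0.29493544 0.095     ]
0.137 -80.7
0.165 -170.5
0.137 96.8
0.159 9.6
d 3.334 5.168 -3.771 n=8  w -0.000 0.049 -2.911   j [0.03 0.62 0.02 0.96 0.   0.12] t 15.95
```

Emit:
drive_tool([
  {"dx":0,"dy":0,"dz":-0.2,"wx":0,"wy":0,"wz":0,"hand":28},
  {"dx":0,"dy":0,"dz":-0.7,"wx":0,"wy":0,"wz":0,"hand":28},
  {"dx":0,"dy":0,"dz":-1.3,"wx":0,"wy":0,"wz":0,"hand":28},
  {"dx":0,"dy":0,"dz":-2.0,"wx":0,"wy":0,"wz":0,"hand":28},
  {"dx":0,"dy":0,"dz":-2.7,"wx":0,"wy":0,"wz":0,"hand":28},
  {"dx":0.2,"dy":0.3,"dz":-3.3,"wx":0,"wy":0,"wz":-0.2,"hand":28},
  {"dx":0.6,"dy":0.9,"dz":-3.7,"wx":0,"wy":0,"wz":-0.6,"hand":28},
  {"dx":1.1,"dy":1.7,"dz":-3.77,"wx":0,"wy":0,"wz":-1.0,"hand":28},
  {"dx":1.6,"dy":2.5,"dz":-3.77,"wx":0,"wy":0,"wz":-1.5,"hand":28},
  {"dx":2.1,"dy":3.3,"dz":-3.77,"wx":0,"wy":0,"wz":-2.0,"hand":28},
  {"dx":2.6,"dy":4.1,"dz":-3.77,"wx":0,"wy":0,"wz":-2.4,"hand":28},
  {"dx":3.1,"dy":4.8,"dz":-3.77,"wx":0,"wy":0,"wz":-2.8,"hand":28},
  {"dx":3.35,"dy":5.15,"dz":-3.77,"wx":0,"wy":0,"wz":-3.0,"hand":28},
  {"dx":3.35,"dy":5.17,"dz":-3.77,"wx":0,"wy":0,"wz":-3.0,"hand":28},
  {"dx":3.35,"dy":5.17,"dz":-3.77,"wx":0,"wy":0,"wz":-3.0,"hand":28},
])

```text
clock: 17.45
eef_pos: [0.4728, 0.2894, 0.2184]
tool_rot: [-0.083, 0.997, -0.0, -0.0]
ft_force: [0.3, -0.4, -1.6]
grip_width: 0.0389
grasp_force: 61.1
```

```bash
python3 - <<'E'
from see import *
see('wrist','w5.png',dict(tin=.095))
o=bot.get_obs(); print(o['ft_force'],o['grip_width'])
E
```

```text
[0.4728 0.2894 0.2184] [ 5.500e-01  3.600e-01  1.070e-01  1.318e+00 -1.000e-03  3.830e-01] 17.45
tin 0.69 [291. 202. 171. 168.] [473.3 300. ] [164.1 144.1] 10.1
[ 0.29611435  0.0755484  -2.0953335 ] 0.03902604974978992
```

View pics/w5.png

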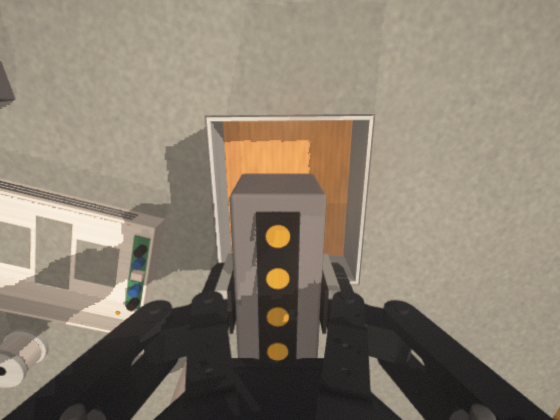

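The tin rim runs from (208,117) to (373,115) and down to (358,283). The module hangs flat but sits about 7 mm short along the tin's y. The rim and fill widths put the fill at roughly 40 mm. I'll correct the offset, come down, then feel for contact.

Emit:
drive_tool([
  {"dx":0,"dy":0.15,"dz":0.3,"wx":0,"wy":0,"wz":-0.1,"hand":28},
  {"dx":0,"dy":0.15,"dz":0.9,"wx":0,"wy":0,"wz":-0.1,"hand":28},
  {"dx":0,"dy":0.15,"dz":1.5,"wx":0,"wy":0,"wz":-0.1,"hand":28},
  {"dx":0,"dy":0.15,"dz":2.1,"wx":0,"wy":0,"wz":-0.1,"hand":28},
  {"dx":0,"dy":0.15,"dz":2.5,"wx":0,"wy":0,"wz":-0.1,"hand":28},
  {"dx":0,"dy":0.15,"dz":2.7,"wx":0,"wy":0,"wz":-0.1,"hand":28},
  {"dx":0,"dy":0.15,"dz":2.8,"wx":0,"wy":0,"wz":-0.1,"hand":28},
  {"dx":0,"dy":0.15,"dz":2.8,"wx":0,"wy":0,"wz":-0.1,"hand":28},
])

```text
clock: 18.35
eef_pos: [0.4726, 0.2961, 0.0784]
tool_rot: [-0.086, 0.996, -0.0, -0.0]
ft_force: [-0.7, -0.3, -1.8]
grip_width: 0.0391
grasp_force: 61.1
```

Emit:
drive_tool([
  {"dx":0,"dy":0,"dz":0.05,"wx":0,"wy":0,"wz":0,"hand":28},
  {"dx":0,"dy":0,"dz":0.08,"wx":0,"wy":0,"wz":0,"hand":28},
  {"dx":0,"dy":0,"dz":0.08,"wx":0,"wy":0,"wz":0,"hand":28},
])

```text
clock: 18.65
eef_pos: [0.4723, 0.2968, 0.0749]
tool_rot: [-0.087, 0.996, 0.0, 0.001]
ft_force: [-0.0, 0.7, -1.7]
grip_width: 0.0393
grasp_force: 61.1
```

Emit:
drive_tool([
  {"dx":0,"dy":0,"dz":0.04,"wx":0,"wy":0,"wz":0,"hand":28},
  {"dx":0,"dy":0,"dz":0.07,"wx":0,"wy":0,"wz":0,"hand":28},
  {"dx":0,"dy":0,"dz":0.07,"wx":0,"wy":0,"wz":0,"hand":28},
])

```text
clock: 18.95
eef_pos: [0.4718, 0.2965, 0.0706]
tool_rot: [-0.087, 0.996, -0.0, -0.0]
ft_force: [-1.0, -0.5, -1.5]
grip_width: 0.0392
grasp_force: 61.1
```

Emit:
drive_tool([
  {"dx":0,"dy":0,"dz":0.04,"wx":0,"wy":0,"wz":0,"hand":28},
  {"dx":0,"dy":0,"dz":0.07,"wx":0,"wy":0,"wz":0,"hand":28},
  {"dx":0,"dy":0,"dz":0.07,"wx":0,"wy":0,"wz":0,"hand":28},
])

```text
clock: 19.25
eef_pos: [0.4718, 0.2964, 0.0669]
tool_rot: [-0.087, 0.996, -0.0, -0.0]
ft_force: [0.6, -0.2, -2.3]
grip_width: 0.0388
grasp_force: 61.1
```

Emit:
drive_tool([
  {"dx":0,"dy":0,"dz":0.04,"wx":0,"wy":0,"wz":0,"hand":28},
  {"dx":0,"dy":0,"dz":0.07,"wx":0,"wy":0,"wz":0,"hand":28},
  {"dx":0,"dy":0,"dz":0.07,"wx":0,"wy":0,"wz":0,"hand":28},
])

```text
clock: 19.55
eef_pos: [0.4718, 0.2965, 0.0635]
tool_rot: [-0.087, 0.996, -0.0, -0.0]
ft_force: [-0.3, 0.7, -0.6]
grip_width: 0.0389
grasp_force: 61.1
```

Emit:
drive_tool([
  {"dx":0,"dy":0,"dz":0.03,"wx":0,"wy":0,"wz":0,"hand":28},
  {"dx":0,"dy":0,"dz":0.05,"wx":0,"wy":0,"wz":0,"hand":28},
  {"dx":0,"dy":0,"dz":0.05,"wx":0,"wy":0,"wz":0,"hand":28},
])

```text
clock: 19.85
eef_pos: [0.472, 0.2966, 0.063]
tool_rot: [-0.087, 0.996, 0.0, 0.0]
ft_force: [-4.6, -2.5, 8.6]
grip_width: 0.0392
grasp_force: 62.4
```

Contact is at +8.6 N, so the fill is at about 40 mm, as estimated. I'll release and rise.

Emit:
drive_tool([
  {"dx":0,"dy":0,"dz":-0.02,"wx":0,"wy":0,"wz":0,"hand":42},
  {"dx":0,"dy":0,"dz":-0.02,"wx":0,"wy":0,"wz":0,"hand":50},
  {"dx":0,"dy":0,"dz":-0.02,"wx":0,"wy":0,"wz":0,"hand":60},
  {"dx":0,"dy":0,"dz":-0.02,"wx":0,"wy":0,"wz":0,"hand":62},
  {"dx":0,"dy":0,"dz":-0.1,"wx":0,"wy":0,"wz":0,"hand":62},
  {"dx":0,"dy":0,"dz":-0.3,"wx":0,"wy":0,"wz":0,"hand":62},
  {"dx":0,"dy":0,"dz":-0.8,"wx":0,"wy":0,"wz":0,"hand":62},
  {"dx":0,"dy":0,"dz":-1.5,"wx":0,"wy":0,"wz":0,"hand":62},
  {"dx":0,"dy":0,"dz":-2.3,"wx":0,"wy":0,"wz":0,"hand":62},
  {"dx":0,"dy":0,"dz":-2.8,"wx":0,"wy":0,"wz":0,"hand":62},
  {"dx":0,"dy":0,"dz":-2.8,"wx":0,"wy":0,"wz":0,"hand":62},
])

```text
clock: 20.95
eef_pos: [0.4745, 0.2981, 0.2071]
tool_rot: [-0.087, 0.996, 0.002, 0.005]
ft_force: [1.1, -0.1, 0.2]
grip_width: 0.0619
grasp_force: 0.0
```

```bash
python3 - <<'E'
from see import *
see('wrist','w6.png',dict(dead_module=.085,tin=.095))
rel(.41,-.07,.2,15.3)
E
```

```text
[0.4745 0.2981 0.2071] [ 0.561  0.369  0.09   1.282 -0.     0.387] 20.95
dead_module 0.61 [276. 193.  47. 104.] [466.7 295.4] [96.8 40.2] 9.0
tin 0.94 [280. 199. 181. 178.] [473.9 300. ] [163.7 142.9] 10.0
d 2.482 -7.004 0.025 n=8  w -0.006 -0.002 16.931   j [ 0.56  0.37  0.08  1.28 -0.    0.39] t 21.1
```

View pics/w6.png

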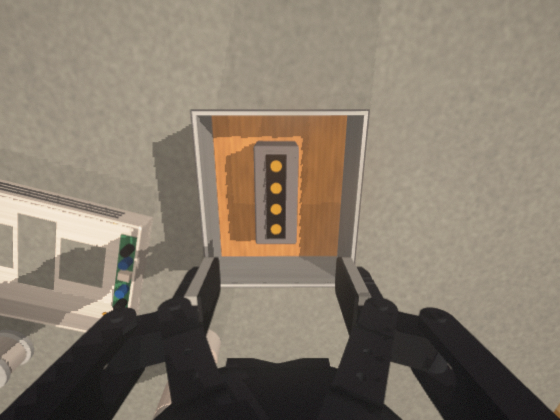

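The dead module lies flat in the tin, at (276,193), and is released. On to the spare.

Emit:
drive_tool([
  {"dx":0.1,"dy":-0.4,"dz":0,"wx":0,"wy":0,"wz":1,"hand":80},
  {"dx":0.3,"dy":-1.2,"dz":0,"wx":0,"wy":0,"wz":2.7,"hand":80},
  {"dx":0.6,"dy":-2.1,"dz":0,"wx":0,"wy":0,"wz":4.4,"hand":80},
  {"dx":0.9,"dy":-3.0,"dz":0,"wx":0,"wy":0,"wz":6.1,"hand":80},
  {"dx":1.2,"dy":-3.9,"dz":0,"wx":0,"wy":0,"wz":7.8,"hand":80},
  {"dx":1.5,"dy":-4.8,"dz":0,"wx":0,"wy":0,"wz":9.5,"hand":80},
  {"dx":1.8,"dy":-5.7,"dz":0,"wx":0,"wy":0,"wz":11.2,"hand":80},
  {"dx":2.0,"dy":-6.5,"dz":0,"wx":0,"wy":0,"wz":12.9,"hand":80},
  {"dx":2.2,"dy":-7.0,"dz":0,"wx":0,"wy":0,"wz":14.6,"hand":80},
  {"dx":2.2,"dy":-7.0,"dz":0,"wx":0,"wy":0,"wz":16.3,"hand":80},
  {"dx":2.2,"dy":-7.0,"dz":0,"wx":0,"wy":0,"wz":16.9,"hand":80},
  {"dx":2.2,"dy":-7.0,"dz":0,"wx":0,"wy":0,"wz":16.9,"hand":80},
])

```text
clock: 22.3
eef_pos: [0.423, -0.0674, 0.1999]
tool_rot: [0.606, 0.796, -0.001, -0.001]
ft_force: [0.0, 0.2, -0.4]
grip_width: 0.0801
grasp_force: 0.0
```

```bash
python3 - <<'E'
from see import *
see('wrist','w7.png',dict(spare_module=.045))
rel(.424,-.068,.022,15.3)
E
```

```text
[ 0.423  -0.0674  0.1999] [-0.158  0.127 -0.249  1.198  0.     1.144] 22.3
spare_module 0.86 [278. 190.  38.  95.] [422.5 -63.1] [40.3 97.1] 16.4
d -0.026 0.014 3.565 n=4  w -0.026 -0.012 0.045   j [-0.16  0.13 -0.25  1.2   0.    1.14] t 22.4
```

View pics/w7.png

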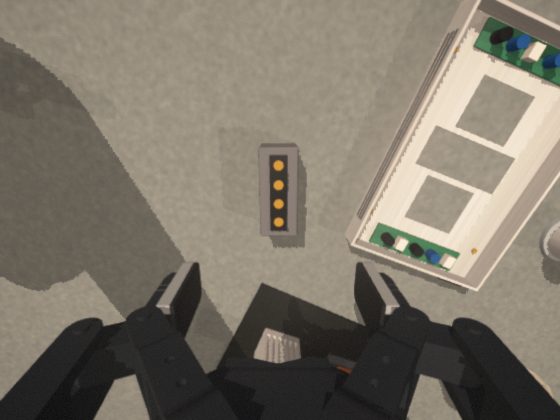

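```bash
python3 - <<'E'
from h import *
o=bot.get_obs()
t=pix2w('wrist',[[278.5,165],[278,184.5],[278.7,203.5],[279,222]],.045,o); print(t.round(4),t.mean(0))
o2=dict(o); o2['eef_pos']=np.array([.6148,.0147,.1924]); o2['tool_rot']=np.array([.048,.999,0,0])
t2=pix2w('wrist',[[279,170],[279,189],[279,209.5],[279,228]],.053,o2); print(t2.mean(0))
q=t.mean(0); rel(q[0],q[1],.022,15.5)
E
```

```text
[[ 0.4161 -0.0368  0.045 ]
 [ 0.421  -0.0561  0.045 ]
 [ 0.4271 -0.0755  0.045 ]
 [ 0.433  -0.0952  0.045 ]] [ 0.42431424 -0.06590381  0.045     ]
[0.61540048 0.01656515 0.053     ]
d 0.013 0.032 3.565 n=4  w -0.026 -0.012 0.005   j [-0.16  0.13 -0.25  1.2   0.    1.14] t 22.4
```

Terminals run from (278,165) to (279,222), so the spare is centred at (0.424, -0.066), which agrees with the top view. I'll grip it.

Emit:
drive_tool([
  {"dx":0,"dy":0.02,"dz":0.5,"wx":0,"wy":0,"wz":-0.1,"hand":80},
  {"dx":0,"dy":0.02,"dz":1.3,"wx":0,"wy":0,"wz":-0.1,"hand":80},
  {"dx":0,"dy":0.02,"dz":2.1,"wx":0,"wy":0,"wz":-0.1,"hand":80},
  {"dx":0,"dy":0.02,"dz":2.8,"wx":0,"wy":0,"wz":-0.1,"hand":80},
  {"dx":0,"dy":0.02,"dz":3.3,"wx":0,"wy":0,"wz":-0.1,"hand":75},
  {"dx":0,"dy":0.02,"dz":3.56,"wx":0,"wy":0,"wz":-0.1,"hand":70},
  {"dx":0,"dy":0.02,"dz":3.56,"wx":0,"wy":0,"wz":-0.1,"hand":60},
  {"dx":0,"dy":0.02,"dz":3.56,"wx":0,"wy":0,"wz":-0.1,"hand":50},
  {"dx":0,"dy":0.02,"dz":3.56,"wx":0,"wy":0,"wz":-0.1,"hand":42},
  {"dx":0,"dy":0.02,"dz":3.56,"wx":0,"wy":0,"wz":-0.1,"hand":35},
  {"dx":0,"dy":0.02,"dz":3.56,"wx":0,"wy":0,"wz":-0.1,"hand":28},
  {"dx":0,"dy":0.02,"dz":3.56,"wx":0,"wy":0,"wz":-0.1,"hand":28},
  {"dx":0,"dy":0.02,"dz":3.56,"wx":0,"wy":0,"wz":-0.1,"hand":28},
])

```text
clock: 23.7
eef_pos: [0.426, -0.067, 0.0243]
tool_rot: [0.602, 0.798, 0.001, 0.001]
ft_force: [-1.2, -0.1, 6.3]
grip_width: 0.0392
grasp_force: 62.2
```

```bash
python3 - <<'E'
from h import *
o=bot.get_obs(); print(o['eef_pos'],o['tool_rot'],o['grip_width'])
rel(.6162,.0152,.13,84.5)
E
```

```text
[ 0.42602393 -0.06699834  0.02433423] [6.02081603e-01 7.98433813e-01 5.59527631e-04 9.36929434e-04] 0.03915635090564157
d 0.533 4.113 -2.105 n=5  w 0.015 0.022 -13.708   j [-0.16  0.34 -0.5   0.72  0.    1.14] t 23.7
```

Emit:
drive_tool([
  {"dx":0,"dy":0,"dz":-0.2,"wx":0,"wy":0,"wz":0,"hand":28},
  {"dx":0,"dy":0,"dz":-0.7,"wx":0,"wy":0,"wz":0,"hand":28},
  {"dx":0,"dy":0,"dz":-1.3,"wx":0,"wy":0,"wz":0,"hand":28},
  {"dx":0,"dy":0.1,"dz":-1.9,"wx":0,"wy":0,"wz":-0.8,"hand":28},
  {"dx":0.05,"dy":0.4,"dz":-2.3,"wx":0,"wy":0,"wz":-2.2,"hand":28},
  {"dx":0.1,"dy":0.9,"dz":-2.4,"wx":0,"wy":0,"wz":-3.7,"hand":28},
  {"dx":0.2,"dy":1.4,"dz":-2.4,"wx":0,"wy":0,"wz":-5.2,"hand":28},
  {"dx":0.25,"dy":2.0,"dz":-2.4,"wx":0,"wy":0,"wz":-6.7,"hand":28},
  {"dx":0.35,"dy":2.6,"dz":-2.4,"wx":0,"wy":0,"wz":-8.2,"hand":28},
  {"dx":0.4,"dy":3.2,"dz":-2.4,"wx":0,"wy":0,"wz":-9.7,"hand":28},
  {"dx":0.5,"dy":3.7,"dz":-2.4,"wx":0,"wy":0,"wz":-11.2,"hand":28},
  {"dx":0.53,"dy":4.0,"dz":-2.4,"wx":0,"wy":0,"wz":-12.6,"hand":28},
  {"dx":0.53,"dy":4.1,"dz":-2.4,"wx":0,"wy":0,"wz":-13.5,"hand":28},
  {"dx":0.53,"dy":4.11,"dz":-2.4,"wx":0,"wy":0,"wz":-13.7,"hand":28},
  {"dx":0.53,"dy":4.11,"dz":-2.4,"wx":0,"wy":0,"wz":-13.7,"hand":28},
])

```text
clock: 25.2
eef_pos: [0.6149, 0.015, 0.1431]
tool_rot: [0.049, 0.999, -0.0, -0.001]
ft_force: [-0.0, -0.3, -2.7]
grip_width: 0.0391
grasp_force: 61.1
```

```bash
python3 - <<'E'
from h import *
o,a=shot('wrist','w8.png'); print(o['eef_pos'],o['tool_rot'],o['ft_force'])
rel(.6162,.0152,.035,84.5)
E
```

```text
[0.61489232 0.01499504 0.14307824] [ 4.89310801e-02  9.98801974e-01 -7.57825707e-05 -6.00829314e-04] [-0.01757493 -0.32284577 -2.6928777 ]
d -0.030 0.010 2.164 n=3  w -0.002 -0.012 -0.026   j [ 0.02  0.52  0.16  1.21 -0.    0.12] t 25.25
```

View pics/w8.png

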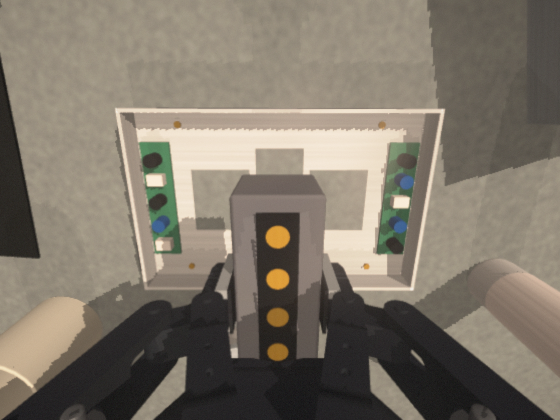

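The spare hangs square over the middle floor mark (columns 256–303), with both side places empty. I'll lower it.

Emit:
drive_tool([
  {"dx":-0.02,"dy":0,"dz":0.4,"wx":0,"wy":0,"wz":0,"hand":28},
  {"dx":-0.02,"dy":0,"dz":1.0,"wx":0,"wy":0,"wz":0,"hand":28},
  {"dx":-0.02,"dy":0,"dz":1.5,"wx":0,"wy":0,"wz":0,"hand":28},
  {"dx":-0.02,"dy":0,"dz":1.9,"wx":0,"wy":0,"wz":0,"hand":28},
  {"dx":-0.02,"dy":0,"dz":2.1,"wx":0,"wy":0,"wz":0,"hand":28},
  {"dx":-0.02,"dy":0,"dz":2.15,"wx":0,"wy":0,"wz":0,"hand":28},
  {"dx":-0.02,"dy":0,"dz":2.2,"wx":0,"wy":0,"wz":0,"hand":28},
  {"dx":-0.02,"dy":0,"dz":2.2,"wx":0,"wy":0,"wz":0,"hand":28},
])

```text
clock: 26.05
eef_pos: [0.6172, 0.0149, 0.0343]
tool_rot: [0.049, 0.999, 0.0, 0.001]
ft_force: [-0.5, -0.5, -2.7]
grip_width: 0.0391
grasp_force: 61.2
```

Emit:
drive_tool([
  {"dx":0,"dy":0,"dz":0.03,"wx":0,"wy":0,"wz":0,"hand":28},
  {"dx":0,"dy":0,"dz":0.06,"wx":0,"wy":0,"wz":0,"hand":28},
  {"dx":0,"dy":0,"dz":0.06,"wx":0,"wy":0,"wz":0,"hand":28},
])

```text
clock: 26.35
eef_pos: [0.6175, 0.015, 0.0324]
tool_rot: [0.048, 0.999, 0.0, 0.001]
ft_force: [-1.9, 0.4, 4.5]
grip_width: 0.0389
grasp_force: 62.1
```

Emit:
drive_tool([
  {"dx":0,"dy":0,"dz":-0.01,"wx":0,"wy":0,"wz":0,"hand":42},
  {"dx":0,"dy":0,"dz":-0.01,"wx":0,"wy":0,"wz":0,"hand":50},
  {"dx":0,"dy":0,"dz":-0.01,"wx":0,"wy":0,"wz":0,"hand":60},
  {"dx":0,"dy":0,"dz":-0.01,"wx":0,"wy":0,"wz":0,"hand":72},
  {"dx":0,"dy":0,"dz":-0.1,"wx":0,"wy":0,"wz":0,"hand":75},
  {"dx":0,"dy":0,"dz":-0.3,"wx":0,"wy":0,"wz":0,"hand":75},
  {"dx":0,"dy":0,"dz":-0.8,"wx":0,"wy":0,"wz":0,"hand":75},
  {"dx":0,"dy":0,"dz":-1.5,"wx":0,"wy":0,"wz":0,"hand":75},
  {"dx":0,"dy":0,"dz":-2.3,"wx":0,"wy":0,"wz":0,"hand":75},
  {"dx":0,"dy":0,"dz":-3.0,"wx":0,"wy":0,"wz":0,"hand":80},
  {"dx":0,"dy":0,"dz":-3.2,"wx":0,"wy":0,"wz":0,"hand":80},
  {"dx":0,"dy":0,"dz":-3.2,"wx":0,"wy":0,"wz":0,"hand":80},
])

```text
clock: 27.55
eef_pos: [0.6179, 0.015, 0.1933]
tool_rot: [0.048, 0.999, 0.0, 0.003]
ft_force: [0.8, -0.3, -0.4]
grip_width: 0.0802
grasp_force: 0.0
```

```bash
python3 - <<'E'
from see import *
see('wrist','w9.png',dict(spare_module=.053,chassis=.032))
rel(.4817,-.2918,.18,-5.5)
E
```

```text
[0.6179 0.015  0.1933] [ 0.024  0.495  0.249  1.319 -0.     0.121] 27.55
spare_module 0.67 [278. 190.  42.  99.] [612.7  15.4] [39.7 97.9] 83.9
chassis 0.98 [280. 183. 273. 155.] [613.4  15.8] [262.7 167.9] 83.8
chassis 0.38 [  8. 182.  16.  46.] [ 582.5 -260.6] [13.7 50.7] 67.6
d 2.067 -6.364 0.178 n=7  w -0.034 -0.026 17.991   j [ 0.02  0.5   0.24  1.32 -0.    0.12] t 27.7
```

View pics/w9.png

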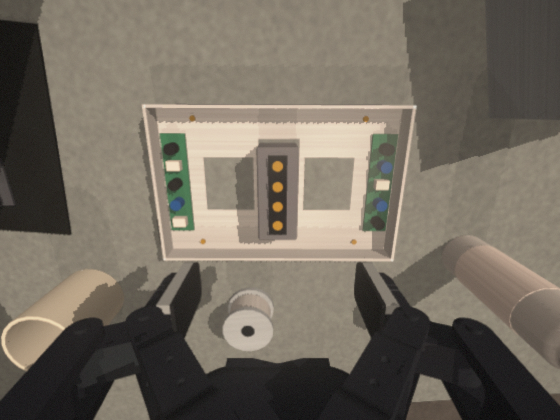

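The spare stands in the middle place, with its terminals at (278,166) to (278,226), just as the dead one did. Now the heat sink.

Emit:
drive_tool([
  {"dx":0.1,"dy":-0.3,"dz":0,"wx":0,"wy":0,"wz":1,"hand":85},
  {"dx":0.3,"dy":-0.9,"dz":0,"wx":0,"wy":0,"wz":2.7,"hand":85},
  {"dx":0.5,"dy":-1.6,"dz":0,"wx":0,"wy":0,"wz":4.4,"hand":85},
  {"dx":0.8,"dy":-2.4,"dz":0,"wx":0,"wy":0,"wz":6.1,"hand":85},
  {"dx":1.0,"dy":-3.2,"dz":0,"wx":0,"wy":0,"wz":7.8,"hand":85},
  {"dx":1.3,"dy":-4.0,"dz":0,"wx":0,"wy":0,"wz":9.5,"hand":85},
  {"dx":1.6,"dy":-4.8,"dz":0,"wx":0,"wy":0,"wz":11.2,"hand":85},
  {"dx":1.8,"dy":-5.5,"dz":0,"wx":0,"wy":0,"wz":12.9,"hand":85},
  {"dx":2.0,"dy":-6.0,"dz":0.1,"wx":0,"wy":0,"wz":14.6,"hand":85},
  {"dx":2.07,"dy":-6.36,"dz":0.18,"wx":0,"wy":0,"wz":16.3,"hand":85},
  {"dx":2.07,"dy":-6.36,"dz":0.18,"wx":0,"wy":0,"wz":18,"hand":85},
  {"dx":2.07,"dy":-6.36,"dz":0.18,"wx":0,"wy":0,"wz":18,"hand":85},
  {"dx":2.07,"dy":-6.36,"dz":0.18,"wx":0,"wy":0,"wz":18,"hand":85},
])

```text
clock: 29.0
eef_pos: [0.482, -0.291, 0.1798]
tool_rot: [0.739, 0.673, -0.0, -0.001]
ft_force: [0.3, -0.6, 0.7]
grip_width: 0.0854
grasp_force: 0.0
```

```bash
python3 - <<'E'
from see import *
see('wrist','w10.png',dict(heatsink=.077,transformer=.073))
rel(.4817,-.2918,.0425,-5.5)
E
```

```text
[ 0.482  -0.291   0.1798] [-0.543  0.4    0.064  1.238  0.     1.121] 29.0
heatsink 0.67 [277. 202.  60.  71.] [ 483.2 -283.5] [60.3 50.2] 84.3
transformer 0.98 [384. 208.  85.  58.] [ 574.9 -296.8] [56.3 70.1] 84.8
d -0.021 -0.017 2.767 n=3  w -0.009 -0.005 0.020   j [-0.54  0.4   0.07  1.24  0.    1.12] t 29.15
```

Emit:
drive_tool([
  {"dx":-0.02,"dy":-0.01,"dz":0.5,"wx":0,"wy":0,"wz":0,"hand":85},
  {"dx":-0.02,"dy":-0.01,"dz":1.2,"wx":0,"wy":0,"wz":0,"hand":85},
  {"dx":-0.02,"dy":-0.01,"dz":1.9,"wx":0,"wy":0,"wz":0,"hand":85},
  {"dx":-0.02,"dy":-0.01,"dz":2.5,"wx":0,"wy":0,"wz":0,"hand":85},
  {"dx":-0.02,"dy":-0.01,"dz":2.76,"wx":0,"wy":0,"wz":0,"hand":85},
  {"dx":-0.02,"dy":-0.01,"dz":2.76,"wx":0,"wy":0,"wz":0,"hand":75},
  {"dx":-0.02,"dy":-0.01,"dz":2.76,"wx":0,"wy":0,"wz":0,"hand":60},
  {"dx":-0.02,"dy":-0.01,"dz":2.76,"wx":0,"wy":0,"wz":0,"hand":50},
  {"dx":-0.02,"dy":-0.01,"dz":2.76,"wx":0,"wy":0,"wz":0,"hand":40},
  {"dx":-0.02,"dy":-0.01,"dz":2.76,"wx":0,"wy":0,"wz":0,"hand":40},
  {"dx":-0.02,"dy":-0.01,"dz":2.76,"wx":0,"wy":0,"wz":0,"hand":40},
  {"dx":-0.02,"dy":-0.01,"dz":2.76,"wx":0,"wy":0,"wz":0,"hand":40},
])

```text
clock: 30.35
eef_pos: [0.4833, -0.2933, 0.0454]
tool_rot: [0.74, 0.672, 0.0, 0.002]
ft_force: [-0.2, 0.5, 6.3]
grip_width: 0.0495
grasp_force: 63.1
```

```bash
python3 - <<'E'
from h import *
rel(.6270,.0692,.0485,-5.5)
E
```

```text
d 7.494 2.160 -0.068 n=8  w 0.039 0.020 -0.009   j [-0.55  0.52 -0.12  0.92 -0.    1.12] t 30.35
```

Emit:
drive_tool([
  {"dx":0,"dy":0,"dz":-0.2,"wx":0,"wy":0,"wz":0,"hand":40},
  {"dx":0,"dy":0,"dz":-0.7,"wx":0,"wy":0,"wz":0,"hand":40},
  {"dx":0,"dy":0,"dz":-1.3,"wx":0,"wy":0,"wz":0,"hand":40},
  {"dx":0,"dy":0,"dz":-1.9,"wx":0,"wy":0,"wz":0,"hand":40},
  {"dx":0.3,"dy":0.1,"dz":-2.3,"wx":0,"wy":0,"wz":0,"hand":40},
  {"dx":1.0,"dy":0.3,"dz":-2.4,"wx":0,"wy":0,"wz":0,"hand":40},
  {"dx":1.8,"dy":0.5,"dz":-2.4,"wx":0,"wy":0,"wz":0,"hand":40},
  {"dx":2.7,"dy":0.8,"dz":-2.4,"wx":0,"wy":0,"wz":0,"hand":40},
  {"dx":3.6,"dy":1.1,"dz":-2.4,"wx":0,"wy":0,"wz":0,"hand":40},
  {"dx":4.5,"dy":1.4,"dz":-2.4,"wx":0,"wy":0,"wz":0,"hand":40},
  {"dx":5.4,"dy":1.7,"dz":-2.4,"wx":0,"wy":0,"wz":0,"hand":40},
  {"dx":6.3,"dy":1.9,"dz":-2.4,"wx":0,"wy":0,"wz":0,"hand":40},
  {"dx":7.0,"dy":2.1,"dz":-2.4,"wx":0,"wy":0,"wz":0,"hand":40},
  {"dx":7.4,"dy":2.16,"dz":-2.4,"wx":0,"wy":0,"wz":0,"hand":40},
  {"dx":7.46,"dy":2.16,"dz":-2.4,"wx":0,"wy":0,"wz":0,"hand":40},
  {"dx":7.46,"dy":2.16,"dz":-2.4,"wx":0,"wy":0,"wz":0,"hand":40},
])

```text
clock: 31.95
eef_pos: [0.6252, 0.0688, 0.1631]
tool_rot: [0.74, 0.673, -0.001, -0.0]
ft_force: [-0.1, -1.2, -3.3]
grip_width: 0.0495
grasp_force: 62.9
```

```bash
python3 - <<'E'
from h import *
o=bot.get_obs();print(o['eef_pos'],o['ft_force'],o['grip_width'])
rel(.6270,.0680,.054,-5.5)
E
```

```text
[0.62518549 0.06883356 0.16308654] [-0.11620248 -1.16084164 -3.26057757] 0.049481424927884286
d -0.012 0.040 2.182 n=3  w -0.012 0.007 0.007   j [ 0.11  0.54  0.24  1.27 -0.    1.78] t 31.95
```

Emit:
drive_tool([
  {"dx":-0.01,"dy":0.02,"dz":0.4,"wx":0,"wy":0,"wz":0,"hand":40},
  {"dx":-0.01,"dy":0.02,"dz":0.9,"wx":0,"wy":0,"wz":0,"hand":40},
  {"dx":-0.01,"dy":0.02,"dz":1.4,"wx":0,"wy":0,"wz":0,"hand":40},
  {"dx":-0.01,"dy":0.02,"dz":1.8,"wx":0,"wy":0,"wz":0,"hand":40},
  {"dx":-0.01,"dy":0.02,"dz":2.1,"wx":0,"wy":0,"wz":0,"hand":40},
  {"dx":-0.01,"dy":0.02,"dz":2.18,"wx":0,"wy":0,"wz":0,"hand":40},
  {"dx":-0.01,"dy":0.02,"dz":2.18,"wx":0,"wy":0,"wz":0,"hand":40},
])

```text
clock: 32.65
eef_pos: [0.6259, 0.0663, 0.0539]
tool_rot: [0.741, 0.671, -0.001, -0.0]
ft_force: [0.3, -0.1, -3.6]
grip_width: 0.0496
grasp_force: 62.9
```

Emit:
drive_tool([
  {"dx":0,"dy":0,"dz":0.05,"wx":0,"wy":0,"wz":0,"hand":40},
  {"dx":0,"dy":0,"dz":0.07,"wx":0,"wy":0,"wz":0,"hand":40},
  {"dx":0,"dy":0,"dz":0.07,"wx":0,"wy":0,"wz":0,"hand":40},
])

```text
clock: 32.95
eef_pos: [0.627, 0.0677, 0.0516]
tool_rot: [0.741, 0.672, 0.0, 0.0]
ft_force: [-0.4, 0.4, -2.0]
grip_width: 0.0493
grasp_force: 62.9
```

Emit:
drive_tool([
  {"dx":0,"dy":0,"dz":0.02,"wx":0,"wy":0,"wz":0,"hand":40},
  {"dx":0,"dy":0,"dz":0.04,"wx":0,"wy":0,"wz":0,"hand":40},
  {"dx":0,"dy":0,"dz":0.04,"wx":0,"wy":0,"wz":0,"hand":40},
])

```text
clock: 33.25
eef_pos: [0.6271, 0.0679, 0.0505]
tool_rot: [0.74, 0.672, 0.001, 0.001]
ft_force: [-1.6, 0.3, 4.6]
grip_width: 0.0495
grasp_force: 63.7
```

Emit:
drive_tool([
  {"dx":0,"dy":0,"dz":0,"wx":0,"wy":0,"wz":0,"hand":55},
  {"dx":0,"dy":0,"dz":0,"wx":0,"wy":0,"wz":0,"hand":65},
  {"dx":0,"dy":0,"dz":0,"wx":0,"wy":0,"wz":0,"hand":75},
  {"dx":0,"dy":0,"dz":-0.1,"wx":0,"wy":0,"wz":0,"hand":82},
  {"dx":0,"dy":0,"dz":-0.4,"wx":0,"wy":0,"wz":0,"hand":85},
  {"dx":0,"dy":0,"dz":-1.0,"wx":0,"wy":0,"wz":0,"hand":85},
  {"dx":0,"dy":0,"dz":-1.8,"wx":0,"wy":0,"wz":0,"hand":85},
  {"dx":-0.3,"dy":0,"dz":-2.4,"wx":0,"wy":0,"wz":0,"hand":85},
  {"dx":-1.0,"dy":0,"dz":-2.6,"wx":0,"wy":0,"wz":0,"hand":85},
  {"dx":-1.9,"dy":-0.05,"dz":-2.6,"wx":0,"wy":0,"wz":0,"hand":85},
  {"dx":-2.9,"dy":-0.05,"dz":-2.6,"wx":0,"wy":0,"wz":0,"hand":85},
  {"dx":-3.9,"dy":-0.1,"dz":-2.6,"wx":0,"wy":0,"wz":0,"hand":85},
  {"dx":-4.9,"dy":-0.1,"dz":-2.6,"wx":0,"wy":0,"wz":0,"hand":85},
  {"dx":-5.9,"dy":-0.15,"dz":-2.6,"wx":0,"wy":0,"wz":0,"hand":85},
  {"dx":-6.8,"dy":-0.15,"dz":-2.6,"wx":0,"wy":0,"wz":0,"hand":85},
  {"dx":-7.4,"dy":-0.19,"dz":-2.6,"wx":0,"wy":0,"wz":0,"hand":85},
  {"dx":-7.62,"dy":-0.19,"dz":-2.6,"wx":0,"wy":0,"wz":0,"hand":85},
  {"dx":-7.62,"dy":-0.19,"dz":-2.6,"wx":0,"wy":0,"wz":0,"hand":85},
])

```text
clock: 35.05
eef_pos: [0.5799, -0.3121, 0.1787]
tool_rot: [0.741, 0.671, 0.0, -0.0]
ft_force: [-0.3, 0.6, 0.5]
grip_width: 0.0854
grasp_force: 0.0
```

```bash
python3 - <<'E'
from see import *
see('wrist','w11.png',dict(transformer=.073))
see('top','t3.png',dict(heatsink=.082,transformer=.073,chassis=.032))
rel(.5809,-.3103,.0375,-5.5)
E
```

```text
[ 0.5799 -0.3121  0.1787] [-0.494  0.591  0.371  1.35   0.     1.176] 35.05
transformer 0.91 [279. 195.  63.  58.] [ 583.3 -299.5] [54.4 53.4] 82.5
[ 0.5805 -0.3096  0.1788] [-4.900e-01  5.900e-01  3.690e-01  1.350e+00  1.000e-03  1.177e+00] 35.15
heatsink 0.67 [247. 187.  21.  28.] [622.7  66.6] [49.7 58.5] 85.1
transformer 0.69 [409. 205.  27.  28.] [ 579.  -298.9] [60.6 60. ] 86.8
transformer 0.26 [175. 144.  40.  43.] [728.5 236.4] [103.9  55.2] 44.2
chassis 0.59 [274. 194. 117.  78.] [613.2  13.5] [262.2 168.9] 84.3
d -0.030 0.003 2.830 n=3  w 0.001 -0.003 0.019   j [-0.49  0.59  0.37  1.35  0.    1.18] t 35.35
```

Emit:
drive_tool([
  {"dx":-0.02,"dy":0,"dz":0.5,"wx":0,"wy":0,"wz":0,"hand":85},
  {"dx":-0.02,"dy":0,"dz":1.2,"wx":0,"wy":0,"wz":0,"hand":85},
  {"dx":-0.02,"dy":0,"dz":1.9,"wx":0,"wy":0,"wz":0,"hand":85},
  {"dx":-0.02,"dy":0,"dz":2.5,"wx":0,"wy":0,"wz":0,"hand":85},
  {"dx":-0.02,"dy":0,"dz":2.82,"wx":0,"wy":0,"wz":0,"hand":85},
  {"dx":-0.02,"dy":0,"dz":2.82,"wx":0,"wy":0,"wz":0,"hand":75},
  {"dx":-0.02,"dy":0,"dz":2.82,"wx":0,"wy":0,"wz":0,"hand":60},
  {"dx":-0.02,"dy":0,"dz":2.82,"wx":0,"wy":0,"wz":0,"hand":50},
  {"dx":-0.02,"dy":0,"dz":2.82,"wx":0,"wy":0,"wz":0,"hand":40},
  {"dx":-0.02,"dy":0,"dz":2.82,"wx":0,"wy":0,"wz":0,"hand":40},
  {"dx":-0.02,"dy":0,"dz":2.82,"wx":0,"wy":0,"wz":0,"hand":40},
  {"dx":-0.02,"dy":0,"dz":2.82,"wx":0,"wy":0,"wz":0,"hand":40},
])

```text
clock: 36.55
eef_pos: [0.5812, -0.3118, 0.0395]
tool_rot: [0.74, 0.672, 0.001, 0.001]
ft_force: [0.6, 1.4, 5.3]
grip_width: 0.0535
grasp_force: 66.5
```

```bash
python3 - <<'E'
from h import *
rel(.6173,-.0406,.0438,-5.5)
E
```

```text
d 5.467 0.196 -0.088 n=6  w 0.031 0.006 -0.006   j [-0.49  0.69  0.17  1.05  0.    1.17] t 36.55
```

Emit:
drive_tool([
  {"dx":0,"dy":0,"dz":-0.2,"wx":0,"wy":0,"wz":0,"hand":40},
  {"dx":0,"dy":0,"dz":-0.7,"wx":0,"wy":0,"wz":0,"hand":40},
  {"dx":0,"dy":0,"dz":-1.3,"wx":0,"wy":0,"wz":0,"hand":40},
  {"dx":0,"dy":0,"dz":-1.9,"wx":0,"wy":0,"wz":0,"hand":40},
  {"dx":0.3,"dy":0,"dz":-2.3,"wx":0,"wy":0,"wz":0,"hand":40},
  {"dx":0.9,"dy":0.05,"dz":-2.4,"wx":0,"wy":0,"wz":0,"hand":40},
  {"dx":1.6,"dy":0.05,"dz":-2.4,"wx":0,"wy":0,"wz":0,"hand":40},
  {"dx":2.4,"dy":0.1,"dz":-2.4,"wx":0,"wy":0,"wz":0,"hand":40},
  {"dx":3.2,"dy":0.1,"dz":-2.4,"wx":0,"wy":0,"wz":0,"hand":40},
  {"dx":4.0,"dy":0.15,"dz":-2.4,"wx":0,"wy":0,"wz":0,"hand":40},
  {"dx":4.7,"dy":0.19,"dz":-2.4,"wx":0,"wy":0,"wz":0,"hand":40},
  {"dx":5.2,"dy":0.19,"dz":-2.4,"wx":0,"wy":0,"wz":0,"hand":40},
  {"dx":5.42,"dy":0.19,"dz":-2.4,"wx":0,"wy":0,"wz":0,"hand":40},
  {"dx":5.44,"dy":0.19,"dz":-2.4,"wx":0,"wy":0,"wz":0,"hand":40},
  {"dx":5.44,"dy":0.19,"dz":-2.4,"wx":0,"wy":0,"wz":0,"hand":40},
])

```text
clock: 38.05
eef_pos: [0.6154, -0.0426, 0.1571]
tool_rot: [0.741, 0.672, -0.001, -0.0]
ft_force: [-0.5, -0.5, -6.4]
grip_width: 0.0537
grasp_force: 65.5
```

```bash
python3 - <<'E'
from h import *
o=bot.get_obs();print(o['eef_pos'],o['ft_force'],o['grip_width'])
rel(.6173,-.0418,.049,-5.5)
E
```

```text
[ 0.6154397  -0.04263974  0.15714663] [-0.50745779 -0.54263206 -6.37098074] 0.05374387424401773
d 0.023 0.039 2.163 n=3  w -0.017 0.013 -0.016   j [-0.07  0.52  0.19  1.25 -0.    1.6 ] t 38.05
```

Emit:
drive_tool([
  {"dx":0.01,"dy":0.02,"dz":0.4,"wx":0,"wy":0,"wz":0,"hand":40},
  {"dx":0.01,"dy":0.02,"dz":0.9,"wx":0,"wy":0,"wz":0,"hand":40},
  {"dx":0.01,"dy":0.02,"dz":1.4,"wx":0,"wy":0,"wz":0,"hand":40},
  {"dx":0.01,"dy":0.02,"dz":1.8,"wx":0,"wy":0,"wz":0,"hand":40},
  {"dx":0.01,"dy":0.02,"dz":2.1,"wx":0,"wy":0,"wz":0,"hand":40},
  {"dx":0.01,"dy":0.02,"dz":2.16,"wx":0,"wy":0,"wz":0,"hand":40},
  {"dx":0.01,"dy":0.02,"dz":2.16,"wx":0,"wy":0,"wz":0,"hand":40},
])

```text
clock: 38.75
eef_pos: [0.6164, -0.0428, 0.0492]
tool_rot: [0.741, 0.671, -0.001, -0.0]
ft_force: [0.6, -0.2, -5.0]
grip_width: 0.0533
grasp_force: 65.3
```

Emit:
drive_tool([
  {"dx":0,"dy":0,"dz":0.05,"wx":0,"wy":0,"wz":0,"hand":40},
  {"dx":0,"dy":0,"dz":0.07,"wx":0,"wy":0,"wz":0,"hand":40},
  {"dx":0,"dy":0,"dz":0.07,"wx":0,"wy":0,"wz":0,"hand":40},
])

```text
clock: 39.05
eef_pos: [0.6175, -0.0415, 0.0471]
tool_rot: [0.741, 0.672, 0.0, 0.001]
ft_force: [0.0, -0.6, -6.2]
grip_width: 0.0536
grasp_force: 65.3
```

Emit:
drive_tool([
  {"dx":0,"dy":0,"dz":0.03,"wx":0,"wy":0,"wz":0,"hand":40},
  {"dx":0,"dy":0,"dz":0.06,"wx":0,"wy":0,"wz":0,"hand":40},
  {"dx":0,"dy":0,"dz":0.06,"wx":0,"wy":0,"wz":0,"hand":40},
])

```text
clock: 39.35
eef_pos: [0.6175, -0.0413, 0.0445]
tool_rot: [0.74, 0.672, 0.001, 0.001]
ft_force: [-1.8, 0.8, 1.4]
grip_width: 0.0537
grasp_force: 66.0
```

Emit:
drive_tool([
  {"dx":0,"dy":0,"dz":0.01,"wx":0,"wy":0,"wz":0,"hand":58},
  {"dx":0,"dy":0,"dz":0.01,"wx":0,"wy":0,"wz":0,"hand":68},
  {"dx":0,"dy":0,"dz":0,"wx":0,"wy":0,"wz":0,"hand":78},
  {"dx":0,"dy":0,"dz":-0.1,"wx":0,"wy":0,"wz":0,"hand":85},
  {"dx":0,"dy":0,"dz":-0.4,"wx":0,"wy":0,"wz":0,"hand":85},
  {"dx":0,"dy":0,"dz":-1.0,"wx":0,"wy":0,"wz":0,"hand":85},
  {"dx":0,"dy":0,"dz":-1.8,"wx":0,"wy":0,"wz":0,"hand":85},
  {"dx":0,"dy":0,"dz":-2.6,"wx":0,"wy":0,"wz":0,"hand":85},
  {"dx":0.5,"dy":-0.1,"dz":-3.4,"wx":0,"wy":0,"wz":0,"hand":85},
  {"dx":1.07,"dy":-0.29,"dz":-4.1,"wx":0,"wy":0,"wz":0,"hand":85},
  {"dx":1.07,"dy":-0.29,"dz":-4.1,"wx":0,"wy":0,"wz":0,"hand":85},
  {"dx":1.07,"dy":-0.29,"dz":-4.1,"wx":0,"wy":0,"wz":0,"hand":85},
])

```text
clock: 40.55
eef_pos: [0.6084, 0.0139, 0.2499]
tool_rot: [0.74, 0.673, 0.001, 0.001]
ft_force: [-0.6, -0.1, -1.2]
grip_width: 0.0851
grasp_force: 0.0
```

```bash
python3 - <<'E'
from see import *
see('wrist','w12.png',dict(chassis=.032,spare_module=.053,transformer=.078,heatsink=.082))
E
```

```text
[0.6084 0.0139 0.2499] [ 0.023  0.457  0.335  1.446 -0.     1.689] 40.55
chassis 0.93 [284. 167. 149. 209.] [614.4  16.1] [259.8 166.2] 84.4
spare_module 0.85 [281. 181.  83.  43.] [616.3  19. ] [47.3 93.8] 84.5
transformer 0.69 [290. 222.  52.  48.] [619.2 -25.8] [58.2 55.4] 87.0
heatsink 0.62 [292. 136.  50.  46.] [627.8  71.1] [46.  50.8] 85.1
```

View pics/w12.png

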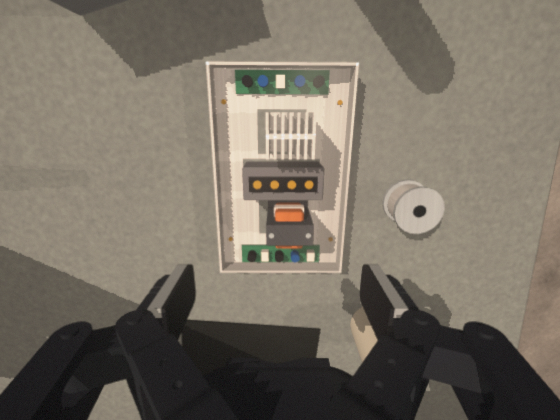

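Everything is back. The heat sink at (290,136) and the transformer at (289,222) are within about 3 mm of their first view, and the spare sits between them. I'm handing in.

```bash
python3 -c "
from workcell import bot
print(bot.job_done())"
```

```text
the job is handed in; nothing more can be done
None
```

I finished the swap and handed it in at about 41 s of the 138 s; the hand-in gave no verdict: the dead module lies flat in the tin, the spare is in the middle place, the transformer and heat sink are back upright within about 3 mm by the camera, and the bystanders were left alone.

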